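Load the seal tins into the treatment chamber and lock it

TASK

Get the small plain tins on the desk ready for pest treatment: pinch both release tabs of the chamber's knob and turn it to open, slide the hatch fully open, and stand every tin upright on the chamber floor. Then slide the hatch fully shut, push the headed pin from its wooden stand down through the fork and the hatch's lug until its head sits on the fork, and turn the knob back to locked so that both tabs spring out. Do not shove or knock over the other things on the desk.

Things in the scene. Friction and masses are not known exactly. Their poses are not given: they have to be found in the camera images.
- chamber: fixed grey steel treatment chamber. Origin: centre of the well's underside, on the table; x across (204 mm), +y the way the hatch slides open, z up. Open-topped well: inside 192 (x) by 130 (y) mm, floor at z 6 mm, walls 6 mm thick with rims at z 60 mm. On its -y side (y -71 to -171 mm) a deck 30 mm high carries the knob at (-45, -125) mm and a steel fork at (50, -100) mm; beyond its +y side two rails run under the open hatch to y 275 mm
- well_floor (a point): centre of the well's inner floor (axes as the chamber's)
- hatch (a joint): slide of the flat aluminium hatch (196 by 142 mm, top face at z 68 mm) that covers the well, in m: 0 shut against its stop, 0.20 fully open (towards the chamber's +y). It drags with about 2 N and stays where it is left. A concealed bolt holds it shut until the knob is at open
- hatch_handle (a point): middle of the hatch's black bar handle, 84 mm above the table: 60 mm long in the chamber's x, 12 mm thick in y, 32 mm high (from the hatch's top face at 68 mm to 100 mm); can be pinched from above across its 12 mm; moves with the hatch
- lug_hole (a point): top mouth of the 14 mm square hole in the lug, a 6 mm thick tongue on the hatch's -y edge that lies between the fork's two plates when the hatch is shut; moves with the hatch
- fork_hole (a point): top mouth of the 13 mm square hole through the fork's two plates, on the fork's top face 78 mm above the table; hole upright. Lower plate z 50 to 60 mm, top plate z 70 to 78 mm, 34 mm wide in x. The lug hole lines up under it when the hatch is fully shut
- knob (a joint): angle of the black tab-lock knob about its upright axis, rad: 0 locked, 1.2 open, grows counter-clockwise seen from above. It can only turn while both tabs are held pressed in; at either end the tabs, when let go, spring out and lock it there. A little friction; stays where left
- knob_grip (a point): on the knob's axis, 64 mm above the table, at the middle of the tabs' height; its x axis is the line through the two tabs and turns with the knob. Knob core 32 mm across, top 83 mm above the table. The two grey tabs stand on opposite sides (+x and -x of this frame), each 16 mm wide, from 50 to 78 mm above the table, 52 mm across their outer faces when out and 41 mm fully pressed. Stop blocks round the foot reach up to 44 mm above the table: keep fingertips above that
- tab_a (a joint): travel of the release tab on the knob's +x side, m: 0 out (locking), 0.0055 fully in; unlocks from about 0.004; its spring takes 5 to 10 N
- tab_b (a joint): travel of the release tab on the knob's -x side, m: 0 out (locking), 0.0055 fully in; unlocks from about 0.004; its spring takes 5 to 10 N
- tin0_mid (a point): centre (half-way up) of one of up to four alike plain steel tins, flat cylinders 46 mm in diameter and 40 mm high, 90 g, standing on the table; z axis along the tin. Some starts have fewer
- tin1_mid (a point): centre (half-way up) of one of up to four alike plain steel tins, flat cylinders 46 mm in diameter and 40 mm high, 90 g, standing on the table; z axis along the tin. Some starts have fewer
- tin2_mid (a point): centre (half-way up) of one of up to four alike plain steel tins, flat cylinders 46 mm in diameter and 40 mm high, 90 g, standing on the table; z axis along the tin. Some starts have fewer
- tin3_mid (a point): centre (half-way up) of one of up to four alike plain steel tins, flat cylinders 46 mm in diameter and 40 mm high, 90 g, standing on the table; z axis along the tin. Some starts have fewer
- pin_stand: fixed wooden block 56 by 56 by 45 mm high with an upright 13 mm square hole in its middle, which holds the pin at the start; origin: centre of its underside
- pin_head (a point): centre of the steel locking pin's cylindrical head, 22 mm in diameter and 34 mm high; z axis along the pin, up from tip to head. The shank below the head is 10 mm in diameter and 42 mm long, the last 10 mm tapered. At the start it stands in the pin stand with its head on the block's top
- pin_seat (a point): point on the pin's axis at the underside of its head (17 mm below the head's centre)
- weight: bystander, not to be disturbed: round brass paperweight, 60 mm across, 50 mm high with a narrow neck; origin: centre of its underside
- sponge_block: bystander, not to be disturbed: dark cleaning block 60 by 38 by 22 mm; origin: centre of its underside
- loupe: bystander, not to be disturbed: black stand magnifier, 42 mm across, 46 mm high; origin: centre of its underside
- brush: bystander, not to be disturbed: dusting brush lying flat, 200 mm long, 42 mm wide, 20 mm high; origin: centre of its underside (middle of its length along x)
- pencil_cup: bystander, not to be disturbed: white cup of pencils, 72 mm across, 85 mm high, 135 mm with the pencils; origin: centre of its underside
- tape_spool: bystander, not to be disturbed: cardboard spool 60 mm across, 22 mm high; origin: centre of its underside
Not all that is in view belongs to the job. What is shaped like the part that bears pin_head but red or turquoise is not meant.

How it is judged (in metres and radians):
On the way, in this order (a step that is already met when the one before it is completed fails the run):
1. the knob is turned to open (at least 1.1 rad) (value of joint knob above 1.1 rad), for 0.1 s.
2. the hatch is slid open (at least 185 mm) (value of joint hatch above 0.185 m), for 0.2 s.
3. with the hatch open, every tin stands on the chamber floor (x of tin0_mid in the frame of chamber between -0.076 and 0.076 m and y of tin0_mid in the frame of chamber between -0.045 and 0.045 m and z of each of tin0_mid, tin1_mid, tin2_mid, tin3_mid in the frame of chamber below 0.034 m and angle between each of tin0_mid, tin1_mid, tin2_mid, tin3_mid's own z axis and vertical below 0.15 rad and x of tin1_mid in the frame of chamber between -0.076 and 0.076 m and y of tin1_mid in the frame of chamber between -0.045 and 0.045 m and x of tin2_mid in the frame of chamber between -0.076 and 0.076 m and y of tin2_mid in the frame of chamber between -0.045 and 0.045 m and x of tin3_mid in the frame of chamber between -0.076 and 0.076 m and y of tin3_mid in the frame of chamber between -0.045 and 0.045 m and value of joint hatch above 0.17 m), for 0.2 s.
4. the hatch is shut (within 6 mm) with the tins inside (x of tin0_mid in the frame of chamber between -0.076 and 0.076 m and y of tin0_mid in the frame of chamber between -0.045 and 0.045 m and z of each of tin0_mid, tin1_mid, tin2_mid, tin3_mid in the frame of chamber below 0.034 m and angle between each of tin0_mid, tin1_mid, tin2_mid, tin3_mid's own z axis and vertical below 0.15 rad and x of tin1_mid in the frame of chamber between -0.076 and 0.076 m and y of tin1_mid in the frame of chamber between -0.045 and 0.045 m and x of tin2_mid in the frame of chamber between -0.076 and 0.076 m and y of tin2_mid in the frame of chamber between -0.045 and 0.045 m and x of tin3_mid in the frame of chamber between -0.076 and 0.076 m and y of tin3_mid in the frame of chamber between -0.045 and 0.045 m and value of joint hatch below 0.006 m), for 0.2 s.
At the end, for the whole second after the job is handed in: every tin stands upright on the chamber floor (within 0.15 rad), the hatch is shut within 6 mm, the pin goes down through fork and lug with its head within 4 mm of the fork's top, the knob is within 0.1 rad of locked and both tabs are out within 1.5 mm (all of step 4 and horizontal distance between pin_seat and fork_hole below 0.004 m and z of pin_seat in the frame of fork_hole below 0.004 m and angle between pin_seat's own z axis and vertical below 0.12 rad and value of joint knob below 0.1 rad and value of joint each of tab_a, tab_b below 0.0015 m); the robot touches nothing.
It fails at once if a bystander is shoved more than 6 cm (distance of any of weight, sponge_block, loupe, brush, pencil_cup, tape_spool from where it was at the start of the episode above 0.06 m).
It fails at once if a bystander is knocked over (angle between any of weight, sponge_block, loupe, pencil_cup, tape_spool's own z axis and vertical above 0.6 rad).
Of tin0, tin1, tin2, tin3 only 2 to 4 are there at a start; the rules pass over those that are not, and their reading is None.
At some moment in a run one of tin0, tin1, tin2, tin3 may be knocked a few centimetres aside while the robot is not near it.
It also fails if it takes over 208 s, if anything falls off the work surface, if the arm or the gripper's body presses on something with over 40 N, if the wrist force passes 120 N, or if a joint passes its speed limit or range.

ROBOT

A 6-joint arm with a two-finger parallel gripper is mounted at the origin on the work surface. World frame = base frame: x ahead of the robot, y to its left, z up, the work surface at z = 0. Lengths are in m, angles in degrees, forces in N, time in s.
With the tool pointing down it reaches from about 0.3 to 0.75 m from the base axis. Payload 8.5 kg.
Tool frame: the origin (TCP) lies between the finger pads; the fingertips stand 17 mm ahead of it and the grasp point (between the pads) lies 2 mm behind it; z points along the fingers, y is the direction in which the jaws open and shut (so a half turn about z gives the same grasp; the last joint's range is limited). The gripper opens to 85 mm and grips with 20 to 120 N. Pads are 22 mm wide; open, the fingers measure 114 mm over their backs; the gripper's body (76 mm by 85 mm) begins 54 mm behind the grasp point. The pads swing forward as they close: fully open they stand 13 mm farther back than shut.
Start: joints at [-76.45, 21.807, 74.336, -0, 83.858, -12.336], TCP at [0.24, -0.495, 0.248] pointing down, gripper open.
Joint ranges: [-178.18, 178.18], [-50.72, 133.34], [12.68, 142.11], [-81.47, 261.47], [9.98, 163.14], [-165.26, 165.26]. Speed limits (degrees/s): [136.94, 136.94, 180, 180, 180, 180].

INTERFACE

Orientations are given as a 3x3 rotation matrix whose columns are the frame's x, y, z axes.
In Python, from rig import readout, eyes, env gives the robot as it stands.
- The arm moves only by the tool arm_command, never from a script. Its argument "rows" is text: rows parted by semicolons, each of 7 numbers parted by spaces: the closure, from 0 (fully open) to 1 (shut), then the shift along the tool's x, y, z in mm, then the turn, a rotation vector about the tool's x, y, z in degrees. In form: grip dx dy dz rx ry rz; .... A call has 1 to 5 rows; each row shifts and turns the commanded pose from where the row before left it, along the tool's axes as they then stand; what a row does not reach is not made up. A row lasts 1/12 s, in which the tool goes at most 41.7 mm and 7.16 degrees, less where a joint would pass 70% of its speed; a pose out of reach is approached as far as the arm can. A call with a gripper value outside its range is refused whole. The fingers move at their own pace and stop on an object; "squeeze" is the grip in N (left out, the last holds). Time passes only in rows, so rows that do not move let the fingers close. It gives the time, the measured TCP pose, the force and the opening at its end, in the units of the state.
- readout.observe(): the state, without advancing time (a new reading comes with each control period).
- eyes.get_image(name): name is "side" or "top"; returns the picture (420x560x3 uint8, red, green, blue); there is no depth.
- eyes.camera_model(name): a dict with "mtx" (3x3 intrinsics, pixels), "view" (4x4, takes a point from world to camera coordinates). Camera axes: x right, y up, looking along -z (the intrinsics and any distortion apply to the point x, -y, -z); pixel columns grow to the right and rows downward; lengths in m; the calibration is good to about 2 mm. A picture is of the moment at which its call begins. camera_model takes no time and is no camera call.
- env.close_job(): hands the job in, once; it reports no verdict.
The state is a dict: "time_s": time; "q": joint angles; "qvel": joint speeds; "joint_efforts": joint torques, N m; "position": TCP position; "tool_rot": TCP orientation; "ft_force": force on the tool from outside, world axes, zero at the start; "wrist_torque": the same for the moment, N m; "grip_width": finger opening in m.
Only numpy, scipy, OpenCV 4.12 (cv2) and the standard library are available. Lean on these libraries where they do the work, as an engineer would, in place of code of your own. Each camera call takes 0.05 s, during which the arm holds its last target. There are 200 camera calls.

## Working session

There is one attempt and no reset: what is moved stays moved. The work goes in short steps, Python scripts to look and compute and a tool call to move; the robot and the scene stay as the last step left them, time stands still between calls to the robot, and variables do not carry over. Pictures are saved under pics/ and viewed, about 12 in all and at most 16, crops included, and the job is handed in when it is done.

Besides the shell and the picture viewer there is one more tool, called in YAML: its name, and indented under it one key for each argument. arm_command: Moves the arm, as the interface text tells. Its arguments: {"type":"object","properties":{"rows":{"type":"string"},"squeeze":{"type":"number"}},"required":["rows"]}

```bash
mkdir -p pics; ls
python3 - <<'E'
from rig import readout, eyes, env
import cv2,numpy as np
for n in("side","top"):
    cv2.imwrite(f"pics/{n}0.png",cv2.resize(eyes.get_image(n)[:,:,::-1],(800,600),interpolation=cv2.INTER_CUBIC))
    m=eyes.camera_model(n);print(n,m)
s=readout.observe();print(s)
E
```

```text
pics
side {'mtx': array([[521.50991988,   0.        , 291.27236807],
       [  0.        , 521.50991988, 211.06440218],
       [  0.        ,   0.        ,   1.        ]]), 'view': array([[-0.76347839, -0.64560193,  0.01728831,  0.33356483],
       [ 0.44853679, -0.51079237,  0.73342069, -0.35286077],
       [-0.46466707,  0.56770529,  0.67955516, -0.86089259],
       [ 0.        ,  0.        ,  0.        ,  1.        ]])}
top {'mtx': array([[426.85089044,   0.        , 279.66772151],
       [  0.        , 426.85089044, 205.89577843],
       [  0.        ,   0.        ,   1.        ]]), 'view': array([[-0.0124582 , -0.99990678, -0.00558781, -0.10109955],
       [ 0.9974134 , -0.01282237,  0.07072557, -0.54861177],
       [-0.07079062, -0.00469224,  0.99748016, -0.82938429],
       [ 0.        ,  0.        ,  0.        ,  1.        ]])}
{'time_s': 0.1, 'q': array([-7.64481996e+01,  2.18374506e+01,  7.43784148e+01, -9.50355533e-04,
        8.38574088e+01, -1.23358497e+01]), 'qvel': array([-0.04381984, -0.08701273, -0.12339006, -0.05042492,  0.08657861,
       -0.10791346]), 'joint_efforts': array([ 3.85295396e-03, -4.49218297e+01, -2.31656009e+01, -1.36809222e-04,
        3.65174747e-03,  1.85024177e-06]), 'position': array([ 0.24007227, -0.49458047,  0.24778224]), 'tool_rot': array([[ 8.99651170e-01,  4.36609290e-01, -3.15704342e-04],
       [ 4.36609328e-01, -8.99650353e-01,  1.23940604e-03],
       [ 2.57112670e-04, -1.25287256e-03, -9.99999182e-01]]), 'ft_force': array([1.18333727, 0.12298766, 0.40299279]), 'wrist_torque': array([-0.03074001,  0.0683675 ,  0.00181234]), 'grip_width': 0.08510997339742268}
```

View pics/top0.png

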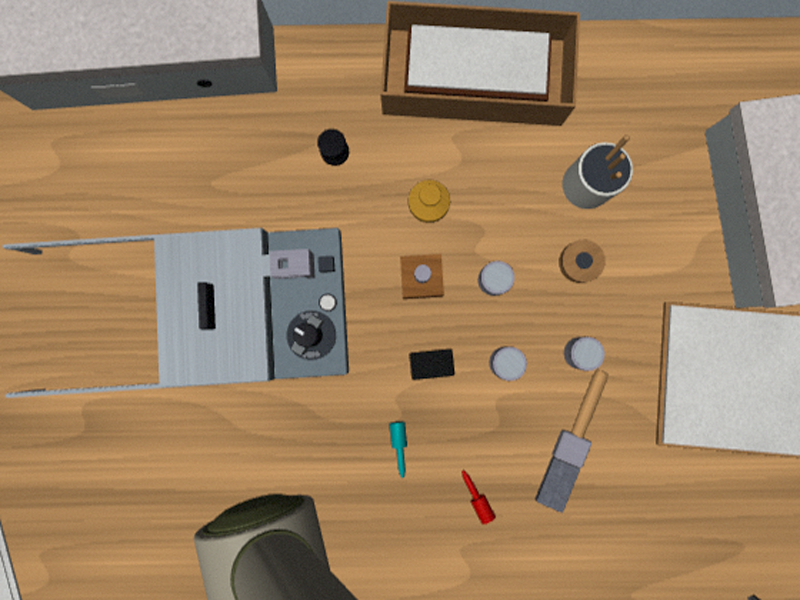

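View pics/side0.png

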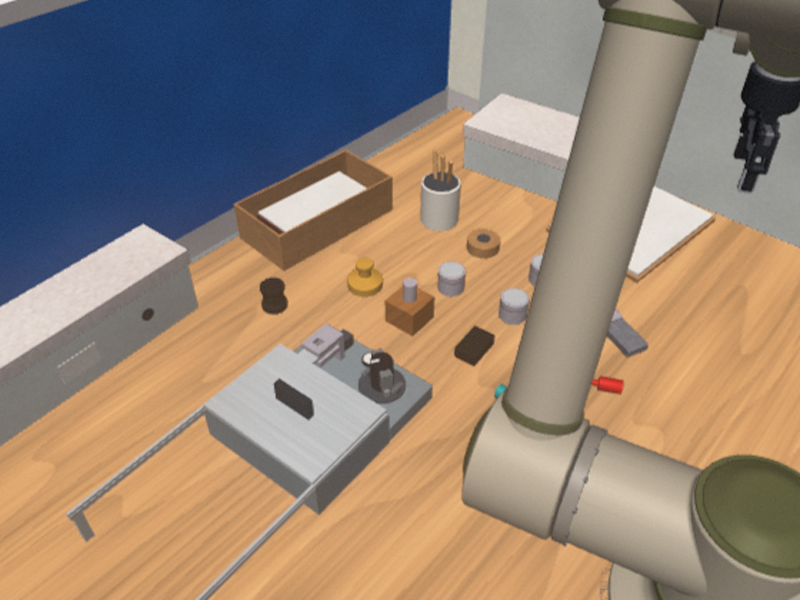

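The top view shows three tins at about (497,278), (508,363) and (585,353), with the pin in its stand at (423,273). The fork hole is at (291,264), the knob at (308,334) and the handle at (206,306). I'll zoom in on the chamber for accuracy.

```bash
cat > h.py <<'E'
import numpy as np,cv2
from rig import readout,eyes,env
def unproj(n,uv,z):
    m=eyes.camera_model(n);K=m["mtx"];V=m["view"]
    d=np.linalg.inv(K)@np.array([uv[0],uv[1],1.]);d=np.array([d[0],-d[1],-d[2]])
    R=V[:3,:3];c=-R.T@V[:3,3];w=R.T@d
    return c+w*(z-c[2])/w[2]
def proj(n,P):
    m=eyes.camera_model(n);K=m["mtx"];V=m["view"]
    p=np.atleast_2d(P)@V[:3,:3].T+V[:3,3];p=p*[1,-1,-1];q=p@K.T
    return q[:,:2]/q[:,2:]
def crop(n,x0,y0,x1,y1,f,name,marks=()):
    im=eyes.get_image(n)[:,:,::-1][y0:y1,x0:x1]
    im=cv2.resize(im,None,fx=f,fy=f,interpolation=cv2.INTER_CUBIC)
    for u in marks: cv2.drawMarker(im,(int((u[0]-x0+.5)*f),int((u[1]-y0+.5)*f)),(0,0,255),cv2.MARKER_CROSS,10,1)
    cv2.imwrite("pics/"+name,im)
E
python3 - <<'E'
from h import *
crop("top",100,150,300,285,4,"c1.png")
E
```

```text
(no output)
```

View pics/c1.png

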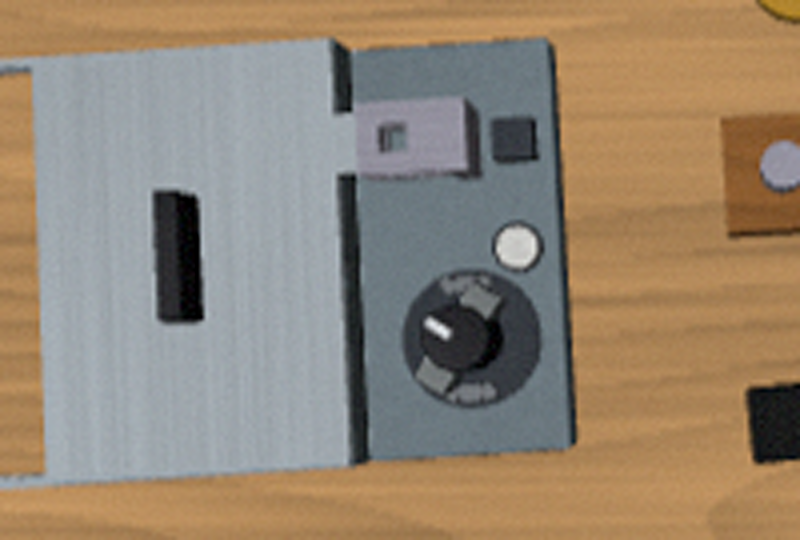

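Run:
```python
from h import *
from scipy.optimize import least_squares
off=np.array([100,150])
px={(-98,71,68):(45,478),(98,-71,68):(333,40),(-98,-71,68):(352,466),(98,71,68):(33,62),(50,-100,78):(391,137),(102,-171,30):(549,40),(-102,-171,30):(571,446),(-45,-125,83):(452,338)}
P=np.array(list(px),float)/1000; U=np.array(list(px.values()))/4.+off-.5
def W(p,P):
    c,s=np.cos(p[2]),np.sin(p[2]);return np.c_[p[0]+c*P[:,0]-s*P[:,1],p[1]+s*P[:,0]+c*P[:,1],P[:,2]]
r=least_squares(lambda p:(proj("top",W(p,P))-U).ravel(),[.6,.1,0],loss="soft_l1")
p=r.x;print("chamber",p,np.degrees(p[2]));print((proj("top",W(p,P))-U).round(1))
a,b=[unproj("top",np.array(q)/4+off-.5,.078) for q in((482,298),(435,376))]
print("tabs",a,b,(a+b)/2,np.degrees(np.arctan2(*(a-b)[1::-1])),np.linalg.norm(a-b))
for n,q in dict(handle=(0,0,.1),knob=(-.045,-.125,.064),fork=(.05,-.1,.078)).items():print(n,W(p,np.array([q])))
np.save("ch.npy",p)
im=eyes.get_image("top")
hsv=cv2.cvtColor(im,cv2.COLOR_RGB2HSV)
m=((hsv[...,1]<75)&(hsv[...,2]>90)).astype(np.uint8)
n,l,st,ce=cv2.connectedComponentsWithStats(m)
for i in range(1,n):
    x,y,w,h,A=st[i]
    if 80<A<1500: print(st[i],ce[i].round(1),[unproj("top",ce[i],z)[:2].round(4) for z in(.02,.04,.079)])
```

```text
chamber [0.53141341 0.14102917 0.04807684] 2.754599899120987
[[-0.1  0.1]
 [-0.5  0.7]
 [-0.6 -1.5]
 [-0.5 -0.2]
 [ 0.4  0.1]
 [ 0.3 -0.9]
 [ 0.4  1.2]
 [ 0.7  0.1]]
tabs [0.5110335  0.00221703 0.078     ] [0.47544508 0.02394298 0.078     ] [0.49323929 0.01308001 0.078     ] -31.403156078021873 0.04169595006251067
handle [[0.53141341 0.14102917 0.1       ]]
knob [[0.4924727  0.01401098 0.064     ]]
fork [[0.58616147 0.04354763 0.078     ]]
[394  99  49  47 679] [410.7 126.1] [array([ 0.7046, -0.3732]), array([ 0.6995, -0.367 ]), array([ 0.6895, -0.355 ])]
[337 182  23  25 441] [347.9 193.9] [array([ 0.5693, -0.244 ]), array([ 0.5674, -0.2409]), array([ 0.5636, -0.2348])]
[290 185  12  12 115] [295.5 190.7] [array([ 0.5771, -0.1398]), array([ 0.575 , -0.1392]), array([ 0.5708, -0.1379])]
[400 236  23  24 452] [411.  247.3] [array([ 0.4621, -0.3656]), array([ 0.4627, -0.3596]), array([ 0.4639, -0.3479])]
[345 243  24  24 453] [356.4 254.3] [array([ 0.4498, -0.2579]), array([ 0.4507, -0.2544]), array([ 0.4524, -0.2477])]
[ 376  301   38   58 1086] [394.5 329.3] [array([ 0.3039, -0.3281]), array([ 0.3082, -0.323 ]), array([ 0.3167, -0.313 ])]
[ 136  361   73   59 1292] [158.8 390.5] [array([0.1932, 0.1297]), array([0.2001, 0.124 ]), array([0.2137, 0.1128])]
[  0 368  15  52 389] [  4.4 401.7] [array([0.1752, 0.428 ]), array([0.1826, 0.4152]), array([0.197 , 0.3903])]
[164 390  19  30 323] [171.  408.2] [array([0.1598, 0.1059]), array([0.1676, 0.1007]), array([0.1827, 0.0907])]
```

Run:
```python
from h import *
for z in(.03,.04,.05,.06,.07,.08,.09):
    w=unproj("top",(517/4+100-.5,247/4+150-.5),z);print(z,w.round(3),proj("side",w)*800/560)
p=[.4927,.0135,.083];print(proj("side",p)*800/560)
crop("side",215,215,315,290,8,"k1.png")
```

```text
0.03 [ 0.537 -0.008  0.03 ] [[367.84900966 359.87916736]]
0.04 [ 0.537 -0.009  0.04 ] [[368.54792905 354.94906831]]
0.05 [ 0.536 -0.011  0.05 ] [[369.25507473 349.96094184]]
0.06 [ 0.535 -0.012  0.06 ] [[369.97059282 344.91375742]]
0.07 [ 0.535 -0.013  0.07 ] [[370.69463287 339.80645996]]
0.08 [ 0.534 -0.014  0.08 ] [[371.42734806 334.63796908]]
0.09 [ 0.534 -0.016  0.09 ] [[372.16889524 329.40717836]]
[[379.87434187 358.09094605]]
```

View pics/k1.png

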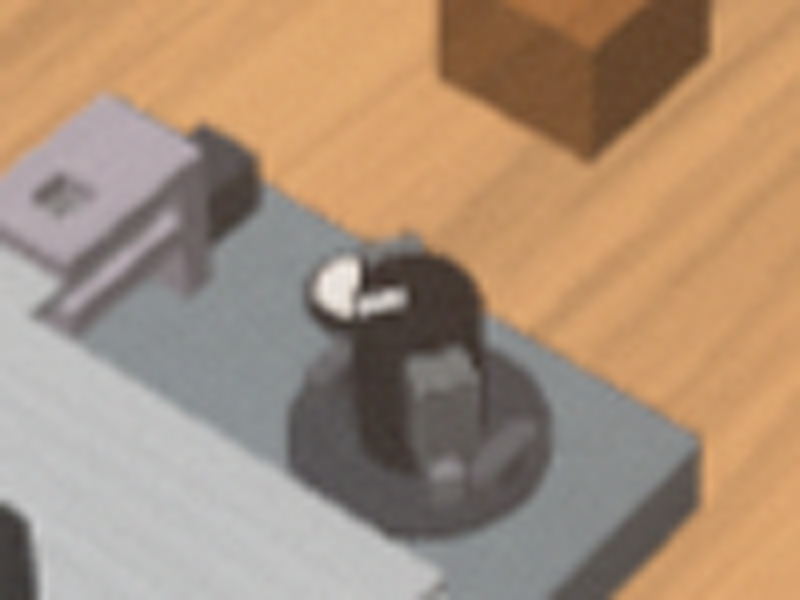

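The deck's white disc is low (about 30 mm), so the open fingers clear it. Next, a move planner that prints rows.

```bash
cat >> h.py <<'E'
def plan(wps,step=40.,g=0.):
    """wps: list of (x,y,z[m],yangle deg[,step mm]); prints tool-frame rows from measured pose"""
    s=readout.observe();p=np.array(s["position"]);R=np.array(s["tool_rot"])
    from scipy.spatial.transform import Rotation as Ro
    out=[]
    for w in wps:
        st=w[4] if len(w)>4 else step
        a=np.radians(w[3]);y=np.array([np.cos(a),np.sin(a),0]);z=np.array([0,0,-1.]);T=np.c_[np.cross(y,z),y,z]
        t=np.array(w[:3]);rv=Ro.from_matrix(R.T@T).as_rotvec()
        n=int(max(1,np.ceil(np.linalg.norm(t-p)*1000/st),np.ceil(np.degrees(np.linalg.norm(rv))/7)))
        p0=p.copy()
        for i in range(n):
            tgt=p0+(t-p0)*(i+1)/n; d=np.round(R.T@(tgt-p)*1000,1); r=np.round(np.degrees(rv/n),2)
            out.append(f"{g:g} "+" ".join(f"{v:g}" for v in [*d,*r]))
            p=p+R@d/1000; R=R@Ro.from_rotvec(np.radians(r)).as_matrix()
    for i in range(0,len(out),5): print("; ".join(out[i:i+5]))
def st():
    s=readout.observe();R=s["tool_rot"];print("t",round(s["time_s"],2),"p",s["position"].round(4),"yang",np.degrees(np.arctan2(R[1,1],R[0,1])).round(2),"F",s["ft_force"].round(1),"w",round(s["grip_width"],4),"q",s["q"].round(0))
E
python3 - <<'E'
from h import *
plan([(.4927,.0135,.2,-31.4),(.4927,.0135,.12,-31.4),(.4927,.0135,.066,-31.4,18)])
E
```

```text
0 29.9 -23.1 3.2 -0 -0 -2.18; 0 30.8 -22 3.2 -0 -0 -2.18; 0 31.7 -20.8 3.3 -0 -0 -2.18; 0 32.3 -19.5 3.2 -0 -0 -2.18; 0 33.1 -18.4 3.2 -0 -0 -2.18
0 33.8 -17 3.2 -0 -0 -2.18; 0 34.4 -15.7 3.3 -0 -0 -2.18; 0 35 -14.5 3.2 -0 -0 -2.18; 0 35.5 -13.1 3.2 -0 -0 -2.18; 0 36 -11.7 3.2 -0 -0 -2.18
0 36.3 -10.3 3.2 -0 -0 -2.18; 0 36.8 -9 3.3 -0 -0 -2.18; 0 37.1 -7.6 3.2 -0 -0 -2.18; 0 37.3 -6.1 3.2 -0 -0 -2.18; 0 37.5 -4.7 3.2 -0 -0 -2.18
0 0 0 26.7 -0.01 -0.01 -0; 0 0 0 26.7 -0.01 -0.01 -0; 0 0 0 26.6 -0.01 -0.01 -0; 0 0 0 13.5 0 0 -0; 0 0 0 13.5 0 0 -0
0 0 0 13.5 0 0 -0; 0 0 0 13.5 0 0 -0
```

arm_command:
  rows: "0 29.9 -23.1 3.2 0 0 -2.18; 0 30.8 -22 3.2 0 0 -2.18; 0 31.7 -20.8 3.3 0 0 -2.18; 0 32.3 -19.5 3.2 0 0 -2.18; 0 33.1 -18.4 3.2 0 0 -2.18"

```text
time_s: 0.67
position: [0.3246, -0.3237, 0.2321]
tool_rot: [[0.8, 0.6, 0.0], [0.6, -0.8, -0.0], [0.0, 0.0, -1.0]]
ft_force: [0.9, -0.7, 0.3]
grip_width: 0.0856
```

arm_command:
  rows: "0 33.8 -17 3.2 0 0 -2.18; 0 34.4 -15.7 3.3 0 0 -2.18; 0 35 -14.5 3.2 0 0 -2.18; 0 35.5 -13.1 3.2 0 0 -2.18; 0 36 -11.7 3.2 0 0 -2.18"

```text
time_s: 1.08
position: [0.409, -0.1542, 0.2161]
tool_rot: [[0.672, 0.741, 0.0], [0.741, -0.672, -0.0], [0.0, 0.0, -1.0]]
ft_force: [0.8, -0.3, -0.5]
grip_width: 0.0857
```

arm_command:
  rows: "0 36.3 -10.3 3.2 0 0 -2.18; 0 36.8 -9 3.3 0 0 -2.18; 0 37.1 -7.6 3.2 0 0 -2.18; 0 37.3 -6.1 3.2 0 0 -2.18; 0 37.5 -4.7 3.2 0 0 -2.18"

```text
time_s: 1.5
position: [0.4932, 0.0153, 0.1999]
tool_rot: [[0.519, 0.854, 0.0], [0.854, -0.519, -0.0], [0.0, 0.0, -1.0]]
ft_force: [0.5, -0.5, -0.2]
grip_width: 0.0854
```

arm_command:
  rows: "0 0 0 0 0 0 0; 0 0 0 0 0 0 0; 0 0 0 0 0 0 0"

```text
time_s: 1.75
position: [0.4925, 0.0131, 0.1999]
tool_rot: [[0.521, 0.853, -0.0], [0.853, -0.521, -0.0], [-0.0, -0.0, -1.0]]
ft_force: [0.1, -0.3, -0.1]
grip_width: 0.0857
```

Run:
```python
from h import *
st()
plan([(.4927,.0135,.12,-31.4),(.4927,.0135,.066,-31.4,18)])
```

```text
t 1.75 p [0.4925 0.0131 0.1999] yang -31.41 F [ 0.1 -0.3 -0.1] w 0.0857 q [-12.  19.  88.  -0.  73.  19.]
0 0.2 -0 40 -0.01 0.01 -0; 0 0.2 -0.1 39.9 -0.01 0.01 -0; 0 0 0 13.5 0 0 -0; 0 0 0 13.5 0 0 -0; 0 0 0 13.5 0 0 -0
0 0 0 13.5 0 0 -0
```

arm_command:
  rows: "0 0 0 40 0 0 0; 0 0 0 40 0 0 0; 0 0 0 18 0 0 0; 0 0 0 18 0 0 0; 0 0 0 18 0 0 0"

```text
time_s: 2.17
position: [0.4924, 0.0118, 0.0653]
tool_rot: [[0.524, 0.852, -0.0], [0.852, -0.524, -0.0], [-0.0, -0.0, -1.0]]
ft_force: [0.7, 0.4, 0.6]
grip_width: 0.0851
```

arm_command:
  rows: "0.3 0 0 0 0 0 0; 0.5 0 0 0 0 0 0; 0.7 0 0 0 0 0 0; 1 0 0 0 0 0 0; 1 0 0 0 0 0 0"
  squeeze: 40

```text
time_s: 2.58
position: [0.4917, 0.0136, 0.0682]
tool_rot: [[0.521, 0.853, -0.001], [0.853, -0.521, 0.001], [-0.0, -0.001, -1.0]]
ft_force: [-9.6, 2.2, 16.5]
grip_width: 0.0388
```

arm_command:
  rows: "1 0 0 0 0 0 0; 1 0 0 0 0 0 0; 1 0 0 0 0 0 0; 1 0 0 0 0 0 0; 1 0 0 0 0 0 0"

```text
time_s: 3.0
position: [0.4917, 0.0136, 0.0681]
tool_rot: [[0.521, 0.853, -0.001], [0.853, -0.521, 0.0], [-0.0, -0.001, -1.0]]
ft_force: [-9.7, 2.9, 16.5]
grip_width: 0.0384
```

arm_command:
  rows: "1 0 0 -2 0 0 0; 1 0 0 0 0 0 -3; 1 0 0 0 0 0 -3; 1 0 0 0 0 0 -3; 1 0 0 0 0 0 -3"

```text
time_s: 3.42
position: [0.4918, 0.0135, 0.0687]
tool_rot: [[0.33, 0.944, -0.001], [0.944, -0.33, 0.001], [0.0, -0.002, -1.0]]
ft_force: [-4.0, 1.1, -1.4]
grip_width: 0.0377
```

Run:
```python
from h import *
st();print(readout.observe()["wrist_torque"])
a=eyes.get_image("top")[180:270,180:280,::-1];b=eyes.get_image("side")[205:295,215:315,::-1]
cv2.imwrite("pics/g1.png",cv2.resize(np.hstack([a,b]),(800,360),interpolation=cv2.INTER_CUBIC))
```

```text
t 3.42 p [0.4918 0.0135 0.0687] yang -19.28 F [-4.   1.1 -1.4] w 0.0377 q [-12.  29.  98.   0.  53.   7.]
[ 0.30494303  0.64949655 -0.09083624]
```

View pics/g1.png

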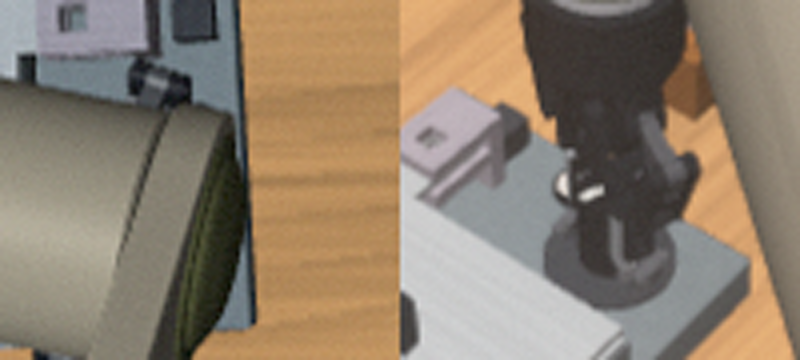

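The side view shows the pads on the tabs, and the pointer has turned with the tool under low torque. Carrying on with the turn.

arm_command:
  rows: "1 0 0 0 0 0 -6; 1 0 0 0 0 0 -6; 1 0 0 0 0 0 -6; 1 0 0 0 0 0 -6; 1 0 0 0 0 0 -6"

```text
time_s: 3.93
position: [0.4922, 0.0135, 0.0687]
tool_rot: [[-0.187, 0.982, -0.001], [0.982, 0.187, 0.0], [0.001, -0.0, -1.0]]
ft_force: [-3.8, 2.2, -0.4]
grip_width: 0.0376
```

arm_command:
  rows: "1 0 0 0 0 0 -6; 1 0 0 0 0 0 -6; 1 0 0 0 0 0 -6; 1 0 0 0 0 0 -5; 1 0 0 0 0 0 -4"

```text
time_s: 4.35
position: [0.4925, 0.0136, 0.0687]
tool_rot: [[-0.612, 0.791, 0.0], [0.791, 0.612, 0.001], [0.0, 0.001, -1.0]]
ft_force: [-2.0, 4.0, -1.0]
grip_width: 0.0376
```

arm_command:
  rows: "1 0 0 0 0 0 -1; 1 0 0 0 0 0 0; 1 0 0 0 0 0 0"

```text
time_s: 4.6
position: [0.4926, 0.0136, 0.0687]
tool_rot: [[-0.621, 0.784, 0.0], [0.784, 0.621, 0.001], [0.0, 0.001, -1.0]]
ft_force: [-3.0, 4.1, 3.2]
grip_width: 0.038
```

Run:
```python
from h import *
st();print(readout.observe()["wrist_torque"])
```

```text
t 4.6 p [0.4926 0.0136 0.0687] yang 38.37 F [-3.   4.1  3.2] w 0.038 q [-12.  29.  98.   0.  53. -51.]
[ 0.79185929  0.48459434 -0.45600489]
```

arm_command:
  rows: "0.4 0 0 0 0 0 0; 0.2 0 0 0 0 0 0; 0 0 0 0 0 0 0; 0 0 0 0 0 0 0; 0 0 0 0 0 0 0"

```text
time_s: 5.02
position: [0.4932, 0.013, 0.0684]
tool_rot: [[-0.623, 0.782, 0.001], [0.782, 0.623, -0.001], [-0.001, 0.001, -1.0]]
ft_force: [-0.4, 0.1, -0.9]
grip_width: 0.0851
```

arm_command:
  rows: "0 0 0 -20 0 0 0; 0 0 0 -40 0 0 0; 0 0 0 -40 0 0 0; 0 0 0 0 0 0 0"

```text
time_s: 5.35
position: [0.4956, 0.0127, 0.1749]
tool_rot: [[-0.624, 0.782, 0.013], [0.782, 0.624, -0.003], [-0.01, 0.008, -1.0]]
ft_force: [1.2, -0.3, 1.3]
grip_width: 0.0853
```

Run:
```python
from h import *
st()
plan([(.5314,.141,.169,92.75),(.5314,.141,.13,92.75),(.5314,.141,.092,92.75,20)])
cv2.imwrite("pics/s2.png",cv2.resize(eyes.get_image("side")[160:370,100:380,::-1],(800,600),interpolation=cv2.INTER_CUBIC))
```

```text
t 5.35 p [0.4956 0.0127 0.1749] yang 38.59 F [ 1.2 -0.3  1.3] w 0.0853 q [-12.  20.  90.  -0.  69. -51.]
0 9.7 13.5 0.7 0.02 0.09 -6.77; 0 8.1 14.5 0.8 0.02 0.09 -6.77; 0 6.3 15.4 0.8 0.02 0.09 -6.77; 0 4.5 16.1 0.7 0.02 0.09 -6.77; 0 2.5 16.4 0.8 0.02 0.09 -6.77
0 0.6 16.7 0.8 0.02 0.09 -6.77; 0 -1.4 16.6 0.7 0.02 0.09 -6.77; 0 -3.3 16.3 0.8 0.02 0.09 -6.77; 0 0 -0 39 -0.02 0.02 -0; 0 0 -0 19 0 0 -0
0 0 -0 19 0 0 -0
```

View pics/s2.png

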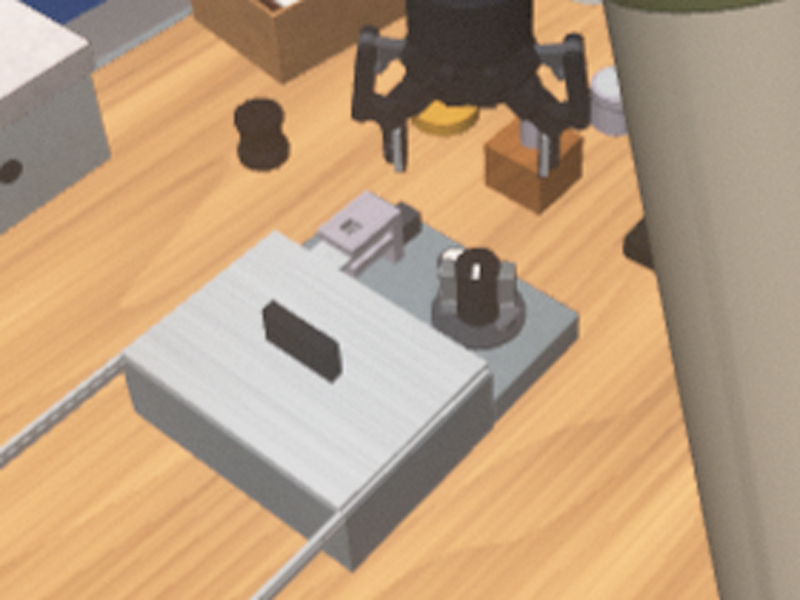

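The knob has turned to open, with the tabs rotated and sprung out. Next, the handle.

arm_command:
  rows: "0 9.7 13.5 0.7 0 0 -6.77; 0 8.1 14.5 0.8 0 0 -6.77; 0 6.3 15.4 0.8 0 0 -6.77; 0 4.5 16.1 0.7 0 0 -6.77; 0 2.5 16.4 0.8 0 0 -6.77"

```text
time_s: 5.82
position: [0.515, 0.0941, 0.1633]
tool_rot: [[-0.955, 0.297, -0.001], [0.297, 0.955, -0.0], [0.001, -0.001, -1.0]]
ft_force: [-0.0, 0.2, 0.1]
grip_width: 0.0854
```

arm_command:
  rows: "0 0.6 16.7 0.8 0 0 -6.77; 0 -1.4 16.6 0.7 0 0 -6.77; 0 -3.3 16.3 0.8 0 0 -6.77; 0.3 0 0 0 0 0 0; 0.3 0 0 0 0 0 0"

```text
time_s: 6.23
position: [0.5281, 0.1418, 0.161]
tool_rot: [[-0.999, -0.047, -0.002], [-0.047, 0.999, -0.0], [0.002, -0.0, -1.0]]
ft_force: [0.1, -0.0, -0.2]
grip_width: 0.0638
```

Run:
```python
from h import *
st()
plan([(.5314,.141,.13,92.75),(.5314,.141,.092,92.75,20)],g=.3)
```

```text
t 6.23 p [0.5281 0.1418 0.161 ] yang 92.67 F [ 0.1 -0.  -0.2] w 0.0638 q [  3.  26.  83.  -0.  71. -90.]
0.3 -3.3 -1 31 -0.02 -0.09 -0.08; 0.3 0 0 19 0 0 -0; 0.3 0 0 19 0 0 -0
```

arm_command:
  rows: "0.3 -3.3 -1 31 0 0 0; 0.3 0 0 19 0 0 0; 0.3 0 0 18 0 0 0; 0.6 0 0 0 0 0 0; 1 0 0 0 0 0 0"
  squeeze: 40

```text
time_s: 6.65
position: [0.5315, 0.14, 0.0936]
tool_rot: [[-0.999, -0.045, -0.002], [-0.045, 0.999, -0.0], [0.002, -0.0, -1.0]]
ft_force: [0.3, -0.3, 0.3]
grip_width: 0.0365
```

arm_command:
  rows: "1 0 0 0 0 0 0; 1 0 0 0 0 0 0; 1 0 0 0 0 0 0; 1 0 0 0 0 0 0; 1 0 0 0 0 0 0"

```text
time_s: 7.07
position: [0.5323, 0.1415, 0.0954]
tool_rot: [[-0.999, -0.048, 0.003], [-0.048, 0.999, 0.001], [-0.003, 0.001, -1.0]]
ft_force: [0.4, 5.1, 1.6]
grip_width: 0.011
```

arm_command:
  rows: "1 0 10 0 0 0 0; 1 0 20 0 0 0 0; 1 0 20 0 0 0 0; 1 0 20 0 0 0 0; 1 0 20 0 0 0 0"

```text
time_s: 7.48
position: [0.5278, 0.2315, 0.0954]
tool_rot: [[-0.999, -0.048, 0.002], [-0.048, 0.999, -0.001], [-0.002, -0.001, -1.0]]
ft_force: [-0.7, -3.4, 5.1]
grip_width: 0.0112
```

arm_command:
  rows: "1 0 20 0 0 0 0; 1 0 20 0 0 0 0; 1 0 20 0 0 0 0; 1 0 20 0 0 0 0; 1 0 15 0 0 0 0"

```text
time_s: 7.9
position: [0.5229, 0.3272, 0.0953]
tool_rot: [[-0.999, -0.048, 0.002], [-0.048, 0.999, -0.0], [-0.002, -0.0, -1.0]]
ft_force: [-0.5, -3.6, 6.0]
grip_width: 0.0108
```

arm_command:
  rows: "1 0 10 0 0 0 0; 1 0 4 0 0 0 0; 1 0 0 0 0 0 0; 1 0 0 0 0 0 0; 1 0 0 0 0 0 0"

```text
time_s: 8.32
position: [0.5223, 0.3408, 0.0953]
tool_rot: [[-0.999, -0.048, 0.002], [-0.048, 0.999, 0.002], [-0.002, 0.002, -1.0]]
ft_force: [-1.7, 2.4, 6.3]
grip_width: 0.0113
```

arm_command:
  rows: "0.5 0 0 0 0 0 0; 0 0 0 0 0 0 0; 0 0 0 0 0 0 0; 0 0 0 0 0 0 0; 0 0 0 -20 0 0 0"

```text
time_s: 8.73
position: [0.5208, 0.3388, 0.1107]
tool_rot: [[-0.999, -0.048, -0.007], [-0.048, 0.999, -0.003], [0.007, -0.002, -1.0]]
ft_force: [-0.2, -0.5, -0.9]
grip_width: 0.071
```

arm_command:
  rows: "0 0 0 -40 0 0 0; 0 0 0 -40 0 0 0; 0 0 0 0 0 0 0; 0 0 0 0 0 0 0"

```text
time_s: 9.07
position: [0.523, 0.3398, 0.1962]
tool_rot: [[-0.999, -0.048, 0.005], [-0.048, 0.999, 0.002], [-0.005, 0.002, -1.0]]
ft_force: [0.3, 0.0, -0.2]
grip_width: 0.0849
```

```bash
cat >> h.py <<'E'
def tins():
    im=eyes.get_image("top");hsv=cv2.cvtColor(im,cv2.COLOR_RGB2HSV)
    m=((hsv[...,1]<75)&(hsv[...,2]>90)).astype(np.uint8)
    n,l,s,ce=cv2.connectedComponentsWithStats(m);r=[]
    for i in range(1,n):
        if 350<s[i][4]<560 and abs(s[i][2]-s[i][3])<5: r.append(unproj("top",ce[i],.04)); print("tin",r[-1].round(4),s[i])
    return r
E
python3 - <<'E'
from h import *
st();T=tins()
cv2.imwrite("pics/t3.png",cv2.resize(eyes.get_image("top")[:,:,::-1],(800,600),interpolation=cv2.INTER_CUBIC))
E
```

```text
t 9.07 p [0.523  0.3398 0.1962] yang 92.74 F [ 0.3  0.  -0.2] w 0.0849 q [ 22.  31.  67.   0.  81. -71.]
tin [ 0.5674 -0.2408  0.04  ] [336 182  24  25 442]
tin [ 0.4627 -0.3595  0.04  ] [400 236  23  24 455]
tin [ 0.4507 -0.2543  0.04  ] [345 243  24  24 457]
```

View pics/t3.png

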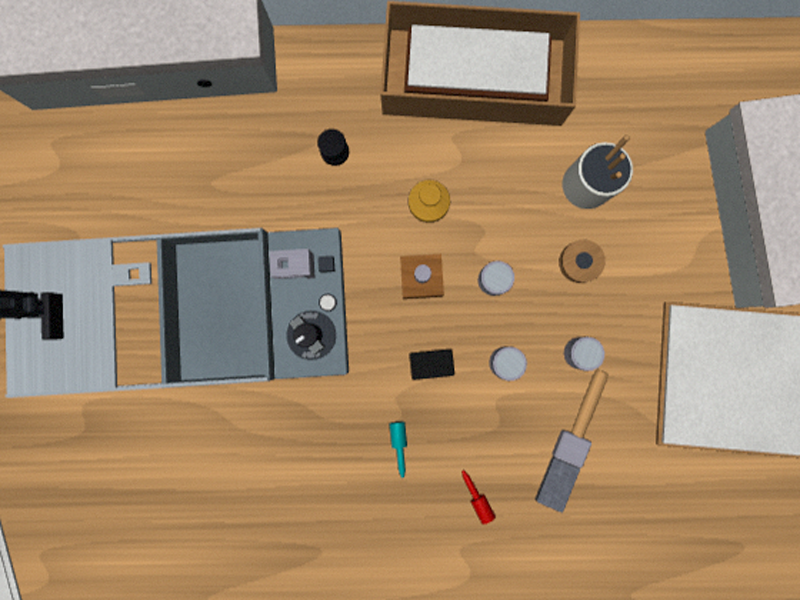

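Hatch fully open, the well empty and exactly three tins, unmoved. Picking tin A (497,278) first.

Run:
```python
from h import *
plan([(.5674,-.2408,.18,0),(.5674,-.2408,.1,0),(.5674,-.2408,.022,0,26)])
```

```text
0 -1.2 -38.8 0.9 -0.01 -0 6.18; 0 -5.3 -38.4 0.9 -0.01 -0 6.18; 0 -9.5 -37.6 0.8 -0.01 -0 6.18; 0 -13.4 -36.4 0.9 -0.01 -0 6.18; 0 -17.3 -34.7 0.9 -0.01 -0 6.18
0 -21 -32.7 0.8 -0.01 -0 6.18; 0 -24.3 -30.2 0.9 -0.01 -0 6.18; 0 -27.4 -27.5 0.8 -0.01 -0 6.18; 0 -30.3 -24.3 0.8 -0.01 -0 6.18; 0 -32.6 -20.9 0.9 -0.01 -0 6.18
0 -34.8 -17.3 0.8 -0.01 -0 6.18; 0 -36.4 -13.4 0.8 -0.01 -0 6.18; 0 -37.6 -9.5 0.8 -0.01 -0 6.18; 0 -38.4 -5.3 0.9 -0.01 -0 6.18; 0 -38.8 -1.2 0.8 -0.01 -0 6.18
0 -0 0 40 0 -0.03 0.02; 0 -0 0 40 0 -0.03 0.02; 0 -0 0 26 0 -0 -0; 0 -0 0 26 0 -0 -0; 0 -0.1 0 26 0 -0 -0
```

arm_command:
  rows: "0 -1.2 -38.8 0.9 0 0 6.18; 0 -5.3 -38.4 0.9 0 0 6.18; 0 -9.5 -37.6 0.8 0 0 6.18; 0 -13.4 -36.4 0.9 0 0 6.18; 0 -17.3 -34.7 0.9 0 0 6.18"

```text
time_s: 9.58
position: [0.5366, 0.1445, 0.1879]
tool_rot: [[-0.879, 0.476, -0.003], [0.476, 0.879, -0.0], [0.003, -0.002, -1.0]]
ft_force: [1.4, 0.3, 0.6]
grip_width: 0.0853
```

arm_command:
  rows: "0 -21 -32.7 0.8 0 0 6.18; 0 -24.3 -30.2 0.9 0 0 6.18; 0 -27.4 -27.5 0.8 0 0 6.18; 0 -30.3 -24.3 0.8 0 0 6.18; 0 -32.6 -20.9 0.9 0 0 6.18"

```text
time_s: 10.0
position: [0.5519, -0.049, 0.1837]
tool_rot: [[-0.509, 0.86, -0.003], [0.86, 0.509, 0.001], [0.002, -0.002, -1.0]]
ft_force: [1.1, 0.0, -0.2]
grip_width: 0.0854
```

arm_command:
  rows: "0 -34.8 -17.3 0.8 0 0 6.18; 0 -36.4 -13.4 0.8 0 0 6.18; 0 -37.6 -9.5 0.8 0 0 6.18; 0 -38.4 -5.3 0.9 0 0 6.18; 0 -38.8 -1.2 0.8 0 0 6.18"

```text
time_s: 10.42
position: [0.5671, -0.2423, 0.1794]
tool_rot: [[0.005, 1.0, -0.003], [1.0, -0.005, 0.002], [0.002, -0.003, -1.0]]
ft_force: [0.5, 0.4, 0.6]
grip_width: 0.0853
```

arm_command:
  rows: "0 0 0 0 0 0 0; 0 0 0 0 0 0 0; 0 0 0 0 0 0 0"

```text
time_s: 10.67
position: [0.5674, -0.2402, 0.1798]
tool_rot: [[-0.001, 1.0, -0.002], [1.0, 0.001, 0.002], [0.002, -0.002, -1.0]]
ft_force: [0.5, 0.2, -0.4]
grip_width: 0.0856
```

Run:
```python
from h import *
st();tins()
plan([(.5674,-.2408,.1,0),(.5674,-.2408,.022,0,26)])
```

```text
t 10.67 p [ 0.5674 -0.2402  0.1798] yang 0.07 F [ 0.5  0.2 -0.4] w 0.0856 q [-34.  32.  69.   0.  79. -34.]
0 -0.4 -0 26.7 -0.03 -0.03 0.04; 0 -0.5 -0 26.8 -0.03 -0.03 0.04; 0 -0.4 -0.1 26.7 -0.03 -0.03 0.04; 0 0 0 19.5 -0 0 0; 0 0 0 19.5 -0 0 0
0 0 0 19.5 -0 0 0; 0 0 0 19.5 -0 0 0
```

arm_command:
  rows: "0 0 0 40 0 0 0; 0 0 0 40 0 0 0; 0 0 0 35 0 0 0; 0 0 0 25 0 0 0; 0 0 0 17.8 0 0 0"

```text
time_s: 11.13
position: [0.5669, -0.2383, 0.0206]
tool_rot: [[-0.003, 1.0, -0.003], [1.0, 0.003, 0.002], [0.002, -0.003, -1.0]]
ft_force: [0.3, 0.2, 0.2]
grip_width: 0.0853
```

arm_command:
  rows: "0.4 0 0 0 0 0 0; 0.8 0 0 0 0 0 0; 0.8 0 0 0 0 0 0; 0.8 0 0 0 0 0 0; 0.8 0 0 0 0 0 0"
  squeeze: 35

```text
time_s: 11.55
position: [0.5687, -0.2407, 0.0253]
tool_rot: [[-0.001, 1.0, 0.003], [1.0, 0.001, -0.002], [-0.002, 0.003, -1.0]]
ft_force: [0.4, 1.1, 5.9]
grip_width: 0.0452
```

arm_command:
  rows: "0.8 0 0 0 0 0 0; 0.8 0 0 -20 0 0 0; 0.8 0 0 -40 0 0 0; 0.8 0 0 -40 0 0 0; 0.8 0 0 -20 0 0 0"

```text
time_s: 11.97
position: [0.5689, -0.2412, 0.1488]
tool_rot: [[-0.001, 1.0, 0.006], [1.0, 0.001, -0.004], [-0.004, 0.006, -1.0]]
ft_force: [0.4, 0.1, -0.2]
grip_width: 0.0448
```

Run:
```python
from h import *
st();tins()
p=np.load("ch.npy")
def W(x,y): c,s=np.cos(p[2]),np.sin(p[2]);return p[0]+c*x-s*y,p[1]+s*x+c*y
for x in(.054,0,-.054):print(x,W(x,0))
a=W(.054,0);plan([(*a,.14,92.75)],g=.8)
```

```text
t 11.97 p [ 0.5689 -0.2412  0.1488] yang 0.05 F [ 0.4  0.1 -0.2] w 0.0448 q [-34.  33.  72.  -0.  74. -34.]
0.054 (np.float64(0.5853510137246453), np.float64(0.1436243160654495))
0 (np.float64(0.5314134090279979), np.float64(0.1410291668234586))
-0.054 (np.float64(0.4774758043313506), np.float64(0.13843401758146767))
0.8 27.5 1.1 0.6 0.01 0.05 -6.62; 0.8 27.2 4.3 0.7 0.01 0.05 -6.62; 0.8 26.6 7.5 0.7 0.01 0.05 -6.62; 0.8 25.5 10.4 0.7 0.01 0.05 -6.62; 0.8 24.1 13.3 0.8 0.01 0.05 -6.62
0.8 22.5 16 0.7 0.01 0.05 -6.62; 0.8 20.4 18.4 0.8 0.01 0.05 -6.62; 0.8 18.2 20.7 0.8 0.01 0.05 -6.62; 0.8 15.7 22.7 0.8 0.01 0.05 -6.62; 0.8 12.9 24.3 0.8 0.01 0.05 -6.62
0.8 10.1 25.6 0.8 0.01 0.05 -6.62; 0.8 7 26.7 0.8 0.01 0.05 -6.62; 0.8 4 27.3 0.8 0.01 0.05 -6.62; 0.8 0.7 27.5 0.8 0.01 0.05 -6.62
```

arm_command:
  rows: "0.8 27.5 1.1 0.6 0 0 -6.62; 0.8 27.2 4.3 0.7 0 0 -6.62; 0.8 26.6 7.5 0.7 0 0 -6.62; 0.8 25.5 10.4 0.7 0 0 -6.62; 0.8 24.1 13.3 0.8 0 0 -6.62"

```text
time_s: 12.43
position: [0.5732, -0.1017, 0.1402]
tool_rot: [[-0.551, 0.834, 0.0], [0.834, 0.551, -0.0], [-0.0, 0.0, -1.0]]
ft_force: [0.3, 0.4, -0.8]
grip_width: 0.0451
```

arm_command:
  rows: "0.8 22.5 16 0.7 0 0 -6.62; 0.8 20.4 18.4 0.8 0 0 -6.62; 0.8 18.2 20.7 0.8 0 0 -6.62; 0.8 15.7 22.7 0.8 0 0 -6.62; 0.8 12.9 24.3 0.8 0 0 -6.62"

```text
time_s: 12.85
position: [0.5788, 0.036, 0.1363]
tool_rot: [[-0.918, 0.398, 0.0], [0.398, 0.918, -0.0], [-0.0, 0.0, -1.0]]
ft_force: [-0.4, 0.2, -0.2]
grip_width: 0.045
```

arm_command:
  rows: "0.8 10.1 25.6 0.8 0 0 -6.62; 0.8 7 26.7 0.8 0 0 -6.62; 0.8 4 27.3 0.8 0 0 -6.62; 0.8 0.7 27.5 0.8 0 0 -6.62; 0.8 0 0 0 0 0 0"

```text
time_s: 13.27
position: [0.5829, 0.149, 0.1329]
tool_rot: [[-0.998, -0.057, 0.0], [-0.057, 0.998, 0.001], [-0.0, 0.001, -1.0]]
ft_force: [-1.5, 0.6, -0.5]
grip_width: 0.0452
```

arm_command:
  rows: "0.8 0 0 0 0 0 0; 0.8 0 0 0 0 0 0"

```text
time_s: 13.43
position: [0.5834, 0.1444, 0.1329]
tool_rot: [[-0.999, -0.046, 0.0], [-0.046, 0.999, -0.0], [-0.0, -0.0, -1.0]]
ft_force: [0.1, -0.7, -0.9]
grip_width: 0.0452
```

Run:
```python
from h import *
st();tins()
plan([(.5854,.1436,.07,92.75),(.5854,.1436,.032,92.75,15)],g=.8)
```

```text
t 13.43 p [0.5834 0.1444 0.1329] yang 92.65 F [ 0.1 -0.7 -0.9] w 0.0452 q [  3.  33.  76.  -0.  71. -90.]
tin [ 0.4627 -0.3592  0.04  ] [399 236  24  24 459]
tin [ 0.4507 -0.2543  0.04  ] [345 243  24  24 456]
0.8 -0.9 -0.2 31.5 -0.01 0 -0.07; 0.8 -1 -0.2 31.4 -0.01 0 -0.07; 0.8 0 -0 12.7 0 0 -0; 0.8 0 -0 12.7 0 0 -0; 0.8 0 -0 12.6 0 0 -0
```

arm_command:
  rows: "0.8 -1 -0.2 32 0 0 0; 0.8 -1 -0.2 31 0 0 0; 0.8 0 0 15 0 0 0; 0.8 0 0 12 0 0 0; 0.8 0 0 7 0 0 0"

```text
time_s: 13.9
position: [0.5851, 0.1432, 0.0343]
tool_rot: [[-0.999, -0.045, -0.002], [-0.045, 0.999, -0.0], [0.002, -0.0, -1.0]]
ft_force: [0.6, -0.0, -0.7]
grip_width: 0.0449
```

arm_command:
  rows: "0.8 0 0 3 0 0 0; 0.8 0 0 0 0 0 0; 0.8 0 0 0 0 0 0"

```text
time_s: 14.15
position: [0.586, 0.1441, 0.0336]
tool_rot: [[-0.999, -0.047, 0.001], [-0.047, 0.999, 0.0], [-0.001, -0.0, -1.0]]
ft_force: [0.1, -0.1, -0.5]
grip_width: 0.045
```

arm_command:
  rows: "0.8 0 0 1.5 0 0 0; 0.8 0 0 0 0 0 0; 0.8 0 0 0 0 0 0"

```text
time_s: 14.4
position: [0.5857, 0.1445, 0.0318]
tool_rot: [[-0.999, -0.048, 0.001], [-0.048, 0.999, 0.0], [-0.001, 0.0, -1.0]]
ft_force: [-0.2, 0.2, -0.6]
grip_width: 0.0447
```

arm_command:
  rows: "0.5 0 0 0 0 0 0; 0.35 0 0 0 0 0 0; 0.2 0 0 0 0 0 0; 0.2 0 0 0 0 0 0; 0.2 0 0 -20 0 0 0"

```text
time_s: 14.82
position: [0.5838, 0.1444, 0.0486]
tool_rot: [[-0.999, -0.048, -0.006], [-0.048, 0.999, -0.0], [0.006, 0.0, -1.0]]
ft_force: [-0.4, 0.8, -0.8]
grip_width: 0.068
```

arm_command:
  rows: "0.2 0 0 -40 0 0 0; 0.2 0 0 -40 0 0 0; 0 0 0 -30 0 0 0; 0 0 0 0 0 0 0; 0 0 0 0 0 0 0"

```text
time_s: 15.23
position: [0.586, 0.1446, 0.163]
tool_rot: [[-0.999, -0.048, 0.004], [-0.048, 0.999, 0.0], [-0.004, 0.0, -1.0]]
ft_force: [-0.0, 0.1, -1.1]
grip_width: 0.085
```

Run:
```python
from h import *
st();T=tins()
plan([(.4507,-.2543,.15,0)])
crop("top",100,150,300,285,4,"c4.png")
```

```text
t 15.23 p [0.586  0.1446 0.163 ] yang 92.73 F [-0.   0.1 -1.1] w 0.085 q [  3.  31.  73.   0.  75. -90.]
tin [ 0.4627 -0.3593  0.04  ] [399 236  24  24 458]
tin [ 0.4506 -0.2543  0.04  ] [345 243  24  24 456]
0 11 -28 0.8 0 0 6.62; 0 7.6 -29.1 0.8 0 0 6.62; 0 4.3 -29.7 0.8 0 0 6.62; 0 0.8 -30.1 0.8 0 0 6.62; 0 -2.7 -29.9 0.8 0 0 6.62
0 -6.1 -29.5 0.8 0 0 6.62; 0 -9.5 -28.5 0.8 0 0 6.62; 0 -12.7 -27.3 0.8 0 0 6.62; 0 -15.7 -25.6 0.8 0 0 6.62; 0 -18.6 -23.6 0.8 0 0 6.62
0 -21.2 -21.3 0.8 0 0 6.62; 0 -23.5 -18.8 0.8 0 0 6.62; 0 -25.5 -15.9 0.8 0 0 6.62; 0 -27.2 -12.8 0.8 0 0 6.62
```

View pics/c4.png

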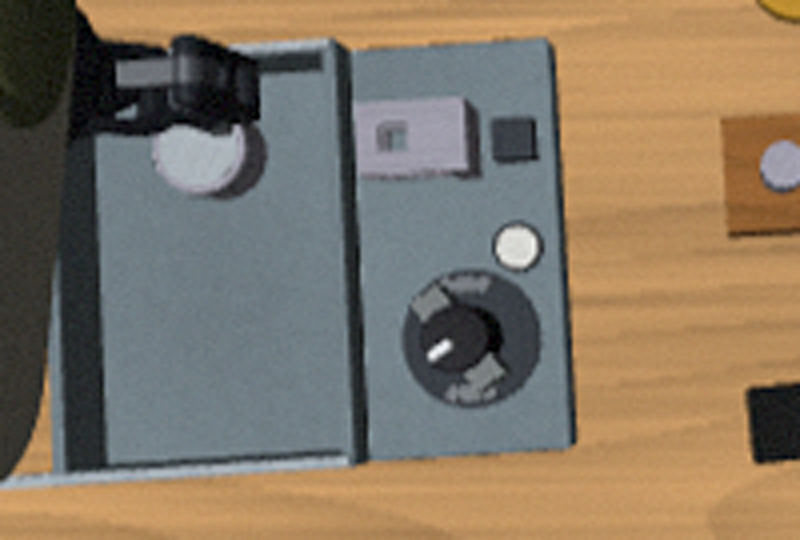

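Tin A stands in the well (crop (203,150)), and the knob is clearly at open. Next is tin C.

arm_command:
  rows: "0 11 -28 0.8 0 0 6.62; 0 7.6 -29.1 0.8 0 0 6.62; 0 4.3 -29.7 0.8 0 0 6.62; 0 0.8 -30.1 0.8 0 0 6.62; 0 -2.7 -29.9 0.8 0 0 6.62"

```text
time_s: 15.75
position: [0.5362, 0.0011, 0.1556]
tool_rot: [[-0.86, 0.51, -0.003], [0.51, 0.86, 0.001], [0.003, -0.001, -1.0]]
ft_force: [0.2, 0.0, 0.9]
grip_width: 0.0851
```

arm_command:
  rows: "0 -6.1 -29.5 0.8 0 0 6.62; 0 -9.5 -28.5 0.8 0 0 6.62; 0 -12.7 -27.3 0.8 0 0 6.62; 0 -15.7 -25.6 0.8 0 0 6.62; 0 -18.6 -23.6 0.8 0 0 6.62"

```text
time_s: 16.17
position: [0.4881, -0.1413, 0.1518]
tool_rot: [[-0.442, 0.897, -0.003], [0.897, 0.442, 0.002], [0.003, -0.002, -1.0]]
ft_force: [1.3, -0.5, 0.4]
grip_width: 0.0853
```

arm_command:
  rows: "0 -21.2 -21.3 0.8 0 0 6.62; 0 -23.5 -18.8 0.8 0 0 6.62; 0 -25.5 -15.9 0.8 0 0 6.62; 0 -27.2 -12.8 0.8 0 0 6.62; 0 0 0 0 0 0 0"

```text
time_s: 16.58
position: [0.4493, -0.2582, 0.1484]
tool_rot: [[0.009, 1.0, -0.002], [1.0, -0.009, 0.001], [0.001, -0.002, -1.0]]
ft_force: [-0.2, -0.0, -0.0]
grip_width: 0.0854
```

arm_command:
  rows: "0 0 0 0 0 0 0; 0 0 0 0 0 0 0"

```text
time_s: 16.75
position: [0.4506, -0.2537, 0.149]
tool_rot: [[-0.002, 1.0, -0.002], [1.0, 0.002, 0.002], [0.002, -0.002, -1.0]]
ft_force: [0.2, -0.2, 0.2]
grip_width: 0.0857
```

Run:
```python
from h import *
st();T=tins()
plan([(.4506,-.2543,.022,0)])
```

```text
t 16.75 p [ 0.4506 -0.2537  0.149 ] yang 0.1 F [ 0.2 -0.2  0.2] w 0.0857 q [-43.  24.  88.   0.  67. -43.]
0 -0.3 -0 31.8 -0.02 -0.02 0.04; 0 -0.3 -0.1 31.9 -0.02 -0.02 0.04; 0 -0.3 -0 31.8 -0.02 -0.02 0.04; 0 -0.2 -0.1 31.8 -0.02 -0.02 0.04
```

arm_command:
  rows: "0 0 0 38 0 0 0; 0 -0.5 0 38 0 0 0; 0 0 0 28 0 0 0; 0 0 0 14 0 0 0; 0 0 0 9 0 0 0"

```text
time_s: 17.22
position: [0.4506, -0.253, 0.021]
tool_rot: [[-0.003, 1.0, -0.003], [1.0, 0.003, 0.003], [0.003, -0.003, -1.0]]
ft_force: [0.9, 0.3, -0.1]
grip_width: 0.0854
```

arm_command:
  rows: "0.4 0 0 0 0 0 0; 0.8 0 0 0 0 0 0; 0.8 0 0 0 0 0 0; 0.8 0 0 0 0 0 0; 0.8 0 0 0 0 0 0"

```text
time_s: 17.63
position: [0.4516, -0.2551, 0.0245]
tool_rot: [[-0.001, 1.0, 0.002], [1.0, 0.001, -0.002], [-0.002, 0.002, -1.0]]
ft_force: [0.6, 1.0, 6.3]
grip_width: 0.0451
```

arm_command:
  rows: "0.8 0 0 0 0 0 0; 0.8 0 0 -20 0 0 0; 0.8 0 0 -40 0 0 0; 0.8 0 0 -40 0 0 0; 0.8 0 0 -20 0 0 0"

```text
time_s: 18.05
position: [0.4518, -0.2555, 0.1479]
tool_rot: [[-0.001, 1.0, 0.005], [1.0, 0.001, -0.004], [-0.004, 0.005, -1.0]]
ft_force: [0.7, -0.4, -1.0]
grip_width: 0.0452
```

Run:
```python
from h import *
st()
plan([(.5314,.141,.14,92.75)],g=.8)
```

```text
t 18.05 p [ 0.4518 -0.2555  0.1479] yang 0.06 F [ 0.7 -0.4 -1. ] w 0.0452 q [-43.  24.  89.   0.  67. -43.]
0.8 28.3 5.7 0.5 0 0.03 -6.62; 0.8 27.5 9 0.5 0 0.03 -6.62; 0.8 26.2 12 0.4 0 0.03 -6.62; 0.8 24.7 15 0.6 0 0.03 -6.62; 0.8 22.8 17.7 0.5 0 0.03 -6.62
0.8 20.6 20.3 0.5 0 0.03 -6.62; 0.8 18.2 22.5 0.6 0 0.03 -6.62; 0.8 15.4 24.4 0.5 0 0.03 -6.62; 0.8 12.5 26 0.6 0 0.03 -6.62; 0.8 9.4 27.4 0.5 0 0.03 -6.62
0.8 6.2 28.2 0.6 0 0.03 -6.62; 0.8 2.9 28.7 0.6 0 0.03 -6.62; 0.8 -0.4 28.9 0.6 0 0.03 -6.62; 0.8 -3.8 28.6 0.5 0 0.03 -6.62
```

arm_command:
  rows: "0.8 28.3 5.7 0.5 0 0 -6.62; 0.8 27.5 9 0.5 0 0 -6.62; 0.8 26.2 12 0.4 0 0 -6.62; 0.8 24.7 15 0.6 0 0 -6.62; 0.8 22.8 17.7 0.5 0 0 -6.62"

```text
time_s: 18.47
position: [0.4794, -0.112, 0.1412]
tool_rot: [[-0.551, 0.834, 0.001], [0.834, 0.551, -0.0], [-0.001, 0.0, -1.0]]
ft_force: [-0.3, -0.7, -1.0]
grip_width: 0.0455
```

arm_command:
  rows: "0.8 20.6 20.3 0.5 0 0 -6.62; 0.8 18.2 22.5 0.6 0 0 -6.62; 0.8 15.4 24.4 0.5 0 0 -6.62; 0.8 12.5 26 0.6 0 0 -6.62; 0.8 9.4 27.4 0.5 0 0 -6.62"

```text
time_s: 18.88
position: [0.5079, 0.0299, 0.1385]
tool_rot: [[-0.918, 0.398, 0.001], [0.398, 0.918, -0.0], [-0.001, 0.0, -1.0]]
ft_force: [0.8, -0.2, -2.1]
grip_width: 0.0444
```

arm_command:
  rows: "0.8 6.2 28.2 0.6 0 0 -6.62; 0.8 2.9 28.7 0.6 0 0 -6.62; 0.8 -0.4 28.9 0.6 0 0 -6.62; 0.8 -3.8 28.6 0.5 0 0 -6.62; 0.8 0 0 0 0 0 0"

```text
time_s: 19.3
position: [0.5308, 0.1456, 0.136]
tool_rot: [[-0.998, -0.057, 0.001], [-0.057, 0.998, 0.001], [-0.001, 0.001, -1.0]]
ft_force: [-1.8, 0.2, -1.4]
grip_width: 0.0449
```

arm_command:
  rows: "0.8 0 0 0 0 0 0; 0.8 0 0 0 0 0 0"

```text
time_s: 19.47
position: [0.5304, 0.1413, 0.1358]
tool_rot: [[-0.999, -0.047, 0.0], [-0.047, 0.999, -0.0], [-0.0, -0.0, -1.0]]
ft_force: [-0.0, 0.8, -0.6]
grip_width: 0.0453
```

Run:
```python
from h import *
st();tins()
plan([(.5314,.141,.032,92.75)],g=.8)
```

```text
t 19.47 p [0.5304 0.1413 0.1358] yang 92.67 F [-0.   0.8 -0.6] w 0.0453 q [  3.  28.  84.  -0.  68. -90.]
tin [ 0.4627 -0.3594  0.04  ] [399 236  24  24 455]
0.8 -0.3 0 34.6 -0 0 -0.04; 0.8 -0.3 0 34.6 -0 0 -0.04; 0.8 -0.3 0.1 34.6 -0 0 -0.04
```

arm_command:
  rows: "0.8 -1 0 35 0 0 0; 0.8 0 0 32 0 0 0; 0.8 0 0 18 0 0 0; 0.8 0 0 12 0 0 0; 0.8 0 0 5 0 0 0"

```text
time_s: 19.93
position: [0.5309, 0.1405, 0.032]
tool_rot: [[-0.999, -0.045, -0.003], [-0.045, 0.999, -0.0], [0.003, -0.0, -1.0]]
ft_force: [-0.8, 0.4, 0.1]
grip_width: 0.0452
```

arm_command:
  rows: "0.8 0 0 2.5 0 0 0; 0.8 0 0 0 0 0 0; 0.8 0 0 0 0 0 0; 0.8 0 0 0 0 0 0"

```text
time_s: 20.27
position: [0.5321, 0.1416, 0.0321]
tool_rot: [[-0.999, -0.047, 0.002], [-0.047, 0.999, 0.0], [-0.002, -0.0, -1.0]]
ft_force: [0.3, 0.6, -0.5]
grip_width: 0.045
```

arm_command:
  rows: "0.5 0 0 0 0 0 0; 0.35 0 0 0 0 0 0; 0.2 0 0 0 0 0 0; 0.2 0 0 0 0 0 0; 0.2 0 0 -20 0 0 0"

```text
time_s: 20.68
position: [0.5301, 0.1416, 0.0488]
tool_rot: [[-0.999, -0.047, -0.006], [-0.047, 0.999, -0.0], [0.006, 0.0, -1.0]]
ft_force: [-0.0, -0.4, 0.2]
grip_width: 0.0685
```

arm_command:
  rows: "0.2 0 0 -40 0 0 0; 0.2 0 0 -40 0 0 0; 0 0 0 -30 0 0 0; 0 0 0 0 0 0 0; 0 0 0 0 0 0 0"

```text
time_s: 21.1
position: [0.5321, 0.1417, 0.1626]
tool_rot: [[-0.999, -0.048, 0.004], [-0.048, 0.999, 0.0], [-0.004, -0.0, -1.0]]
ft_force: [-0.4, -0.3, -1.3]
grip_width: 0.0854
```

Run:
```python
from h import *
st();T=tins()
t=unproj("top",(411-.8,248-.5),.04)
plan([(.4627,-.3594,.15,-51)])
for q in((600,372),(606,376)):print(unproj("top",np.array(q)*.7,.02))
```

```text
t 21.1 p [0.5321 0.1417 0.1626] yang 92.73 F [-0.4 -0.3 -1.3] w 0.0854 q [  3.  26.  82.  -0.  71. -90.]
tin [ 0.4627 -0.3593  0.04  ] [399 236  24  24 457]
0 4.4 -23.7 0.5 0 0 6.84; 0 1.6 -24 0.5 0 0 6.84; 0 -1.4 -24.1 0.6 0 0 6.84; 0 -4.1 -23.7 0.5 0 0 6.84; 0 -7 -23 0.5 0 0 6.84
0 -9.7 -22.1 0.5 0 0 6.84; 0 -12.2 -20.7 0.6 0 0 6.84; 0 -14.6 -19.2 0.5 0 0 6.84; 0 -16.8 -17.3 0.5 0 0 6.84; 0 -18.7 -15.1 0.5 0 0 6.84
0 -20.4 -12.8 0.6 0 0 6.84; 0 -21.8 -10.3 0.5 0 0 6.84; 0 -22.9 -7.6 0.5 0 0 6.84; 0 -23.5 -4.9 0.5 0 0 6.84; 0 -24 -2 0.5 0 0 6.84
0 -24.1 0.9 0.6 0 0 6.84; 0 -23.8 3.7 0.5 0 0 6.84; 0 -23.2 6.6 0.5 0 0 6.84; 0 -22.2 9.2 0.5 0 0 6.84; 0 -21 11.9 0.6 0 0 6.84
0 -19.4 14.2 0.5 0 0 6.84
[ 0.43635198 -0.38235983  0.02      ]
[ 0.43079197 -0.39039599  0.02      ]
```

arm_command:
  rows: "0 4.4 -23.7 0.5 0 0 6.84; 0 1.6 -24 0.5 0 0 6.84; 0 -1.4 -24.1 0.6 0 0 6.84; 0 -4.1 -23.7 0.5 0 0 6.84; 0 -7 -23 0.5 0 0 6.84"

```text
time_s: 21.57
position: [0.5143, 0.0215, 0.1568]
tool_rot: [[-0.85, 0.527, -0.003], [0.527, 0.85, 0.001], [0.003, -0.001, -1.0]]
ft_force: [0.6, 0.2, 0.5]
grip_width: 0.0856
```

arm_command:
  rows: "0 -9.7 -22.1 0.5 0 0 6.84; 0 -12.2 -20.7 0.6 0 0 6.84; 0 -14.6 -19.2 0.5 0 0 6.84; 0 -16.8 -17.3 0.5 0 0 6.84; 0 -18.7 -15.1 0.5 0 0 6.84"

```text
time_s: 21.98
position: [0.4979, -0.0978, 0.1542]
tool_rot: [[-0.406, 0.914, -0.003], [0.914, 0.406, 0.001], [0.003, -0.002, -1.0]]
ft_force: [0.3, 0.4, -0.1]
grip_width: 0.0856
```

arm_command:
  rows: "0 -20.4 -12.8 0.6 0 0 6.84; 0 -21.8 -10.3 0.5 0 0 6.84; 0 -22.9 -7.6 0.5 0 0 6.84; 0 -23.5 -4.9 0.5 0 0 6.84; 0 -24 -2 0.5 0 0 6.84"

```text
time_s: 22.4
position: [0.4816, -0.217, 0.1515]
tool_rot: [[0.177, 0.984, -0.003], [0.984, -0.177, 0.002], [0.002, -0.003, -1.0]]
ft_force: [-0.3, 0.1, 0.3]
grip_width: 0.0853
```

arm_command:
  rows: "0 -24.1 0.9 0.6 0 0 6.84; 0 -23.8 3.7 0.5 0 0 6.84; 0 -23.2 6.6 0.5 0 0 6.84; 0 -22.2 9.2 0.5 0 0 6.84; 0 -21 11.9 0.6 0 0 6.84"

```text
time_s: 22.82
position: [0.4654, -0.3363, 0.1487]
tool_rot: [[0.7, 0.714, -0.002], [0.714, -0.7, 0.003], [0.0, -0.004, -1.0]]
ft_force: [0.1, 0.3, -0.1]
grip_width: 0.0852
```

arm_command:
  rows: "0 -19.4 14.2 0.5 0 0 6.84; 0 0 0 0 0 0 0; 0 0 0 0 0 0 0; 0 0 0 0 0 0 0"

```text
time_s: 23.15
position: [0.4626, -0.3585, 0.1488]
tool_rot: [[0.775, 0.632, -0.002], [0.632, -0.775, 0.002], [0.0, -0.003, -1.0]]
ft_force: [-0.7, 0.3, -0.3]
grip_width: 0.0851
```

Run:
```python
from h import *
st();T=tins()
plan([(.4627,-.3593,.022,-51)])
a=eyes.get_image("top")[140:350,20:440,::-1];b=eyes.get_image("side")[140:350,100:520,::-1]
cv2.imwrite("pics/s5.png",cv2.resize(np.vstack([a,b]),(600,600),interpolation=cv2.INTER_CUBIC))
```

```text
t 23.15 p [ 0.4626 -0.3585  0.1488] yang -50.81 F [-0.7  0.3 -0.3] w 0.0851 q [-49.  30.  77.   0.  73.   1.]
tin [ 0.4637 -0.3585  0.04  ] [399 236  25  24 429]
0 -0.2 0.2 31.8 -0.03 -0 0.05; 0 -0.2 0.3 31.8 -0.03 -0 0.05; 0 -0.2 0.2 31.8 -0.03 -0 0.05; 0 -0.2 0.2 31.9 -0.03 -0 0.05
```

View pics/s5.png

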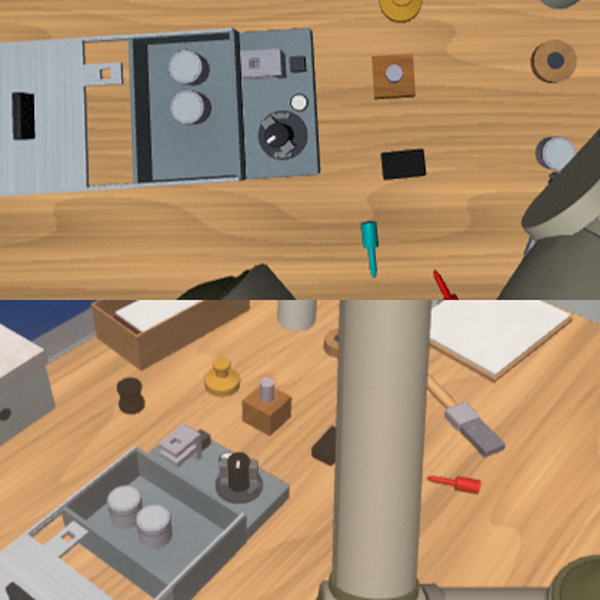

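Two tins stand in the well at (188,67) and (189,106), and tin B is untouched at (553,153). Picking B.

arm_command:
  rows: "0 0 0 38 0 0 0; 0 -0.6 0.6 38 0 0 0; 0 0 0 28 0 0 0; 0 0 0 14 0 0 0; 0 0 0 9 0 0 0"

```text
time_s: 23.72
position: [0.4625, -0.3588, 0.0211]
tool_rot: [[0.775, 0.632, -0.002], [0.632, -0.775, 0.003], [-0.0, -0.003, -1.0]]
ft_force: [-0.3, 0.3, -0.3]
grip_width: 0.0854
```

arm_command:
  rows: "0.4 0 0 0 0 0 0; 0.8 0 0 0 0 0 0; 0.8 0 0 0 0 0 0; 0.8 0 0 0 0 0 0; 0.8 0 0 0 0 0 0"

```text
time_s: 24.13
position: [0.4635, -0.3607, 0.0247]
tool_rot: [[0.776, 0.631, 0.002], [0.631, -0.776, -0.002], [0.0, 0.003, -1.0]]
ft_force: [0.4, 1.2, 6.3]
grip_width: 0.045
```

arm_command:
  rows: "0.8 0 0 0 0 0 0; 0.8 0 0 -20 0 0 0; 0.8 0 0 -40 0 0 0; 0.8 0 0 -40 0 0 0; 0.8 0 0 -20 0 0 0"

```text
time_s: 24.55
position: [0.4637, -0.3611, 0.1483]
tool_rot: [[0.776, 0.631, 0.004], [0.631, -0.776, -0.005], [0.0, 0.007, -1.0]]
ft_force: [0.5, -1.2, -0.6]
grip_width: 0.045
```

Run:
```python
from h import *
st()
plan([(.4775,.1384,.14,92.75)],g=.8)
```

```text
t 24.55 p [ 0.4637 -0.3611  0.1483] yang -50.9 F [ 0.5 -1.2 -0.6] w 0.045 q [-49.  30.  77.  -0.  72.   1.]
0.8 15.5 -18 0.3 0.01 0.02 -6.84; 0.8 17.6 -16.1 0.3 0.01 0.02 -6.84; 0.8 19.3 -13.9 0.2 0.01 0.02 -6.84; 0.8 20.9 -11.5 0.4 0.01 0.02 -6.84; 0.8 22 -8.9 0.3 0.01 0.02 -6.84
0.8 23 -6.2 0.3 0.01 0.02 -6.84; 0.8 23.5 -3.4 0.3 0.01 0.02 -6.84; 0.8 23.8 -0.6 0.3 0.01 0.02 -6.84; 0.8 23.7 2.3 0.4 0.01 0.02 -6.84; 0.8 23.3 5 0.3 0.01 0.02 -6.84
0.8 22.5 7.8 0.4 0.01 0.02 -6.84; 0.8 21.4 10.4 0.4 0.01 0.02 -6.84; 0.8 20 12.8 0.3 0.01 0.02 -6.84; 0.8 18.3 15.2 0.4 0.01 0.02 -6.84; 0.8 16.4 17.2 0.4 0.01 0.02 -6.84
0.8 14.2 19.1 0.4 0.01 0.02 -6.84; 0.8 11.9 20.6 0.4 0.01 0.02 -6.84; 0.8 9.3 21.9 0.3 0.01 0.02 -6.84; 0.8 6.6 22.9 0.4 0.01 0.02 -6.84; 0.8 3.9 23.5 0.4 0.01 0.02 -6.84
0.8 1 23.7 0.4 0.01 0.02 -6.84
```

arm_command:
  rows: "0.8 15.5 -18 0.3 0 0 -6.84; 0.8 17.6 -16.1 0.3 0 0 -6.84; 0.8 19.3 -13.9 0.2 0 0 -6.84; 0.8 20.9 -11.5 0.4 0 0 -6.84; 0.8 22 -8.9 0.3 0 0 -6.84"

```text
time_s: 24.97
position: [0.4659, -0.2402, 0.1422]
tool_rot: [[0.282, 0.959, 0.001], [0.959, -0.282, -0.001], [-0.0, 0.001, -1.0]]
ft_force: [0.1, 0.0, -1.4]
grip_width: 0.045
```

arm_command:
  rows: "0.8 23 -6.2 0.3 0 0 -6.84; 0.8 23.5 -3.4 0.3 0 0 -6.84; 0.8 23.8 -0.6 0.3 0 0 -6.84; 0.8 23.7 2.3 0.4 0 0 -6.84; 0.8 23.3 5 0.3 0 0 -6.84"

```text
time_s: 25.38
position: [0.4694, -0.1212, 0.1406]
tool_rot: [[-0.306, 0.952, 0.001], [0.952, 0.306, -0.001], [-0.001, 0.001, -1.0]]
ft_force: [0.3, -0.6, -0.8]
grip_width: 0.0449
```

arm_command:
  rows: "0.8 22.5 7.8 0.4 0 0 -6.84; 0.8 21.4 10.4 0.4 0 0 -6.84; 0.8 20 12.8 0.3 0 0 -6.84; 0.8 18.3 15.2 0.4 0 0 -6.84; 0.8 16.4 17.2 0.4 0 0 -6.84"

```text
time_s: 25.8
position: [0.4727, -0.0024, 0.1387]
tool_rot: [[-0.788, 0.615, 0.001], [0.615, 0.788, -0.0], [-0.001, 0.0, -1.0]]
ft_force: [0.3, 0.2, 0.3]
grip_width: 0.0452
```

arm_command:
  rows: "0.8 14.2 19.1 0.4 0 0 -6.84; 0.8 11.9 20.6 0.4 0 0 -6.84; 0.8 9.3 21.9 0.3 0 0 -6.84; 0.8 6.6 22.9 0.4 0 0 -6.84; 0.8 3.9 23.5 0.4 0 0 -6.84"

```text
time_s: 26.22
position: [0.476, 0.1167, 0.1368]
tool_rot: [[-0.998, 0.066, 0.001], [0.066, 0.998, -0.0], [-0.001, 0.0, -1.0]]
ft_force: [0.0, -0.3, -0.7]
grip_width: 0.0455
```

arm_command:
  rows: "0.8 1 23.7 0.4 0 0 -6.84; 0.8 0 0 0 0 0 0; 0.8 0 0 0 0 0 0; 0.8 0 0 0 0 0 0"

```text
time_s: 26.55
position: [0.4768, 0.1389, 0.1361]
tool_rot: [[-0.999, -0.046, 0.0], [-0.046, 0.999, -0.0], [-0.0, -0.0, -1.0]]
ft_force: [0.2, 0.1, -0.8]
grip_width: 0.0452
```

Run:
```python
from h import *
st()
plan([(.4775,.1384,.0315,92.75)],g=.8)
```

```text
t 26.55 p [0.4768 0.1389 0.1361] yang 92.66 F [ 0.2  0.1 -0.8] w 0.0452 q [  3.  23.  93.  -0.  64. -90.]
0.8 -0.2 -0.2 34.9 -0 0.01 -0.03; 0.8 -0.2 -0.1 34.8 -0 0.01 -0.03; 0.8 -0.3 -0.2 34.9 -0 0.01 -0.03
```

arm_command:
  rows: "0.8 -0.5 -0.4 35 0 0 0; 0.8 0 0 32 0 0 0; 0.8 0 0 18 0 0 0; 0.8 0 0 12 0 0 0; 0.8 0 0 5 0 0 0"

```text
time_s: 26.97
position: [0.4768, 0.1378, 0.0324]
tool_rot: [[-0.999, -0.045, -0.003], [-0.045, 0.999, -0.0], [0.003, -0.0, -1.0]]
ft_force: [-0.0, 0.1, -0.6]
grip_width: 0.0455
```

arm_command:
  rows: "0.8 0 0 2.5 0 0 0; 0.8 0 0 0 0 0 0; 0.8 0 0 0 0 0 0; 0.8 0 0 0 0 0 0"

```text
time_s: 27.3
position: [0.4778, 0.1387, 0.0322]
tool_rot: [[-0.999, -0.047, 0.002], [-0.047, 0.999, 0.0], [-0.002, -0.0, -1.0]]
ft_force: [-0.0, -0.7, -0.7]
grip_width: 0.045
```

arm_command:
  rows: "0.5 0 0 0 0 0 0; 0.35 0 0 0 0 0 0; 0.2 0 0 0 0 0 0; 0.2 0 0 0 0 0 0; 0.2 0 0 -20 0 0 0"

```text
time_s: 27.72
position: [0.4759, 0.1387, 0.0493]
tool_rot: [[-0.999, -0.047, -0.005], [-0.047, 0.999, -0.0], [0.005, -0.0, -1.0]]
ft_force: [-0.4, -0.7, -0.4]
grip_width: 0.0686
```

arm_command:
  rows: "0.2 0 0 -40 0 0 0; 0.2 0 0 -40 0 0 0; 0.3 0 0 -30 0 0 0; 0.3 0 0 0 0 0 0; 0.3 0 0 0 0 0 0"

```text
time_s: 28.13
position: [0.4777, 0.1389, 0.1627]
tool_rot: [[-0.999, -0.048, 0.004], [-0.048, 0.999, 0.0], [-0.004, -0.0, -1.0]]
ft_force: [-0.0, -0.1, -0.4]
grip_width: 0.0598
```

Run:
```python
from h import *
st()
plan([(.522,.340,.15,92.75)],g=.3)
a=eyes.get_image("top")[150:290,0:280,::-1];b=eyes.get_image("side")[220:360,40:320,::-1]
cv2.imwrite("pics/s6.png",cv2.resize(np.vstack([a,b]),(600,600),interpolation=cv2.INTER_CUBIC))
```

```text
t 28.13 p [0.4777 0.1389 0.1627] yang 92.73 F [-0.  -0.1 -0.4] w 0.0598 q [  3.  21.  91.  -0.  68. -90.]
0.3 -9 33.1 2.1 -0 0.03 -0; 0.3 -8.9 33.1 2.2 -0 0.03 -0; 0.3 -9 33.2 2.1 -0 0.03 -0; 0.3 -8.9 33.1 2.1 -0 0.03 -0; 0.3 -9 33.1 2.2 -0 0.03 -0
0.3 -9 33.1 2.1 -0 0.03 -0
```

View pics/s6.png

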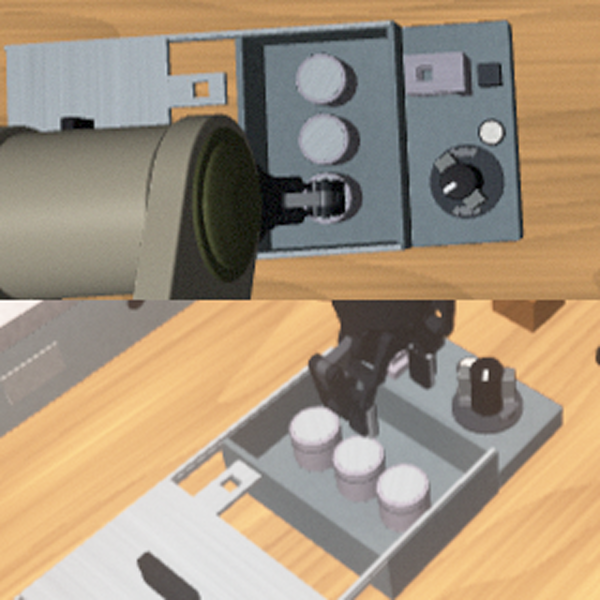

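All three tins stand in a row in the well. Now I'll close the hatch.

arm_command:
  rows: "0.3 -9 33.1 2.1 0 0 0; 0.3 -9 33.1 2.1 0 0 0; 0.3 -9 33.1 2.1 0 0 0; 0.3 -9 33.1 2.1 0 0 0; 0.3 -9 33.1 2.1 0 0 0"

```text
time_s: 28.65
position: [0.5139, 0.3078, 0.1488]
tool_rot: [[-0.999, -0.047, -0.003], [-0.047, 0.999, -0.001], [0.003, -0.001, -1.0]]
ft_force: [0.0, -0.3, -0.4]
grip_width: 0.0593
```

arm_command:
  rows: "0.3 -9 33.1 2.1 0 0 0; 0.3 0 0 0 0 0 0; 0.3 0 0 0 0 0 0; 0.3 0 0 0 0 0 0"

```text
time_s: 28.98
position: [0.5212, 0.3393, 0.1471]
tool_rot: [[-0.999, -0.048, -0.003], [-0.048, 0.999, -0.001], [0.003, -0.001, -1.0]]
ft_force: [0.3, -1.3, -0.3]
grip_width: 0.0596
```

Run:
```python
from h import *
st()
plan([(.522,.340,.092,92.75)],g=.3)
```

```text
t 28.98 p [0.5212 0.3393 0.1471] yang 92.73 F [ 0.3 -1.3 -0.3] w 0.0596 q [ 22.  34.  71.  -0.  75. -71.]
0.3 -0.5 0.4 27.6 -0.04 -0.08 -0.01; 0.3 -0.4 0.3 27.5 -0.04 -0.08 -0.01
```

arm_command:
  rows: "0.3 -1 0.7 30 0 0 0; 0.3 0 0 25 0 0 0; 0.6 0 0 0 0 0 0; 1 0 0 0 0 0 0; 1 0 0 0 0 0 0"
  squeeze: 40

```text
time_s: 29.4
position: [0.5234, 0.3401, 0.0951]
tool_rot: [[-0.999, -0.047, 0.002], [-0.047, 0.999, 0.001], [-0.002, 0.001, -1.0]]
ft_force: [-0.2, 0.5, -0.2]
grip_width: 0.0241
```

arm_command:
  rows: "1 0 0 0 0 0 0; 1 0 0 0 0 0 0; 1 0 0 0 0 0 0; 1 0 0 0 0 0 0"

```text
time_s: 29.73
position: [0.5235, 0.3405, 0.0956]
tool_rot: [[-0.999, -0.048, 0.003], [-0.048, 0.999, 0.001], [-0.003, 0.001, -1.0]]
ft_force: [-0.1, -1.8, 6.7]
grip_width: 0.0112
```

arm_command:
  rows: "1 0 -10 0 0 0 0; 1 0 -20 0 0 0 0; 1 0 -20 0 0 0 0; 1 0 -20 0 0 0 0; 1 0 -20 0 0 0 0"

```text
time_s: 30.15
position: [0.528, 0.2507, 0.0956]
tool_rot: [[-0.999, -0.048, 0.005], [-0.048, 0.999, 0.002], [-0.005, 0.002, -1.0]]
ft_force: [2.0, 3.7, 6.2]
grip_width: 0.0108
```

arm_command:
  rows: "1 0 -20 0 0 0 0; 1 0 -20 0 0 0 0; 1 0 -20 0 0 0 0; 1 0 -20 0 0 0 0; 1 0 -15 0 0 0 0"

```text
time_s: 30.57
position: [0.5329, 0.1549, 0.0956]
tool_rot: [[-0.999, -0.047, 0.005], [-0.047, 0.999, 0.001], [-0.005, 0.001, -1.0]]
ft_force: [2.1, 3.7, 5.4]
grip_width: 0.0109
```

arm_command:
  rows: "1 0 -8 0 0 0 0; 1 0 -5 0 0 0 0; 1 0 -2 0 0 0 0; 1 0 0 0 0 0 0; 1 0 0 0 0 0 0"

```text
time_s: 30.98
position: [0.5336, 0.1416, 0.0956]
tool_rot: [[-0.999, -0.047, 0.005], [-0.047, 0.999, 0.002], [-0.005, 0.002, -1.0]]
ft_force: [1.8, 6.3, 7.3]
grip_width: 0.011
```

arm_command:
  rows: "1 0 -1 0 0 0 0; 1 0 0 0 0 0 0; 1 0 0 0 0 0 0; 1 0 1 0 0 0 0"

```text
time_s: 31.32
position: [0.5335, 0.1417, 0.0956]
tool_rot: [[-0.999, -0.048, 0.005], [-0.048, 0.999, 0.002], [-0.005, 0.001, -1.0]]
ft_force: [1.3, -0.2, 7.4]
grip_width: 0.0113
```

arm_command:
  rows: "0.6 0 0 0 0 0 0; 0.3 0 0 0 0 0 0; 0.3 0 0 0 0 0 0; 0.3 0 0 -20 0 0 0; 0.3 0 0 -40 0 0 0"

```text
time_s: 31.73
position: [0.5302, 0.1403, 0.1506]
tool_rot: [[-0.999, -0.047, -0.01], [-0.047, 0.999, -0.001], [0.01, -0.0, -1.0]]
ft_force: [1.3, 0.1, -0.2]
grip_width: 0.0601
```

arm_command:
  rows: "0.3 0 0 -40 0 0 0; 0.3 0 0 0 0 0 0; 0.3 0 0 0 0 0 0"

```text
time_s: 31.98
position: [0.5329, 0.1407, 0.1957]
tool_rot: [[-0.999, -0.047, 0.004], [-0.047, 0.999, 0.0], [-0.004, -0.0, -1.0]]
ft_force: [0.3, -0.2, -1.1]
grip_width: 0.0598
```

Run:
```python
from h import *
st()
crop("top",170,170,310,275,5,"c7.png")
```

```text
t 31.98 p [0.5329 0.1407 0.1957] yang 92.72 F [ 0.3 -0.2 -1.1] w 0.0598 q [  2.  24.  79.  -0.  76. -90.]
```

View pics/c7.png

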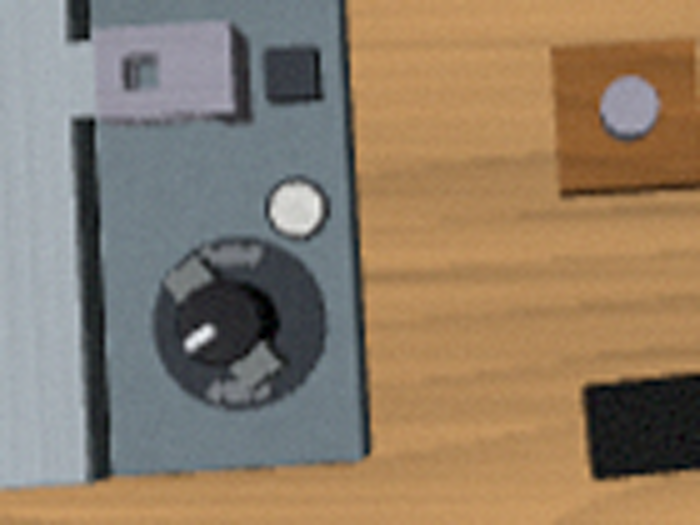

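Run:
```python
from h import *
c=lambda u,v:(u/5+170-.5,v/5+170-.5)
print("fork",unproj("top",c(141,71.5),.078),"head",unproj("top",c(630,103),.079))
print("block ctr",np.mean([unproj("top",c(*q),.045) for q in((553,47),(562,192))],0))
print("side proj of fork,head",proj("side",[[.5862,.0435,.078],[.5708,-.138,.079]]))
im=eyes.get_image("top");hsv=cv2.cvtColor(im,cv2.COLOR_RGB2HSV)
m=((hsv[...,1]<75)&(hsv[...,2]>90)).astype(np.uint8)
n,l,s,ce=cv2.connectedComponentsWithStats(m)
for i in range(1,n):
    if 80<s[i][4]<200: print(s[i],ce[i],unproj("top",ce[i],.079))
a=eyes.get_image("side")[185:245,215:315,::-1]
cv2.imwrite("pics/p8.png",cv2.resize(a,(800,480),interpolation=cv2.INTER_CUBIC))
plan([(.571,-.138,.18,92.75)],g=.3)
```

```text
fork [0.58623338 0.04349888 0.078     ] head [ 0.57198455 -0.13799738  0.079     ]
block ctr [ 0.56967791 -0.1110271   0.045     ]
side proj of fork,head [[221.74887306 238.20811598]
 [285.93855173 196.74686356]]
[290 185  12  12 114] [295.42982456 190.6754386 ] [ 0.5709154  -0.13785133  0.079     ]
0.3 -3.3 -35 1.5 0 -0.02 -0; 0.3 -3.2 -35 1.6 0 -0.02 -0; 0.3 -3.3 -35.1 1.5 0 -0.02 -0; 0.3 -3.3 -35 1.6 0 -0.02 -0; 0.3 -3.2 -35 1.6 0 -0.02 -0
0.3 -3.3 -35 1.5 0 -0.02 -0; 0.3 -3.3 -35.1 1.6 0 -0.02 -0; 0.3 -3.2 -35 1.5 0 -0.02 -0
```

View pics/p8.png

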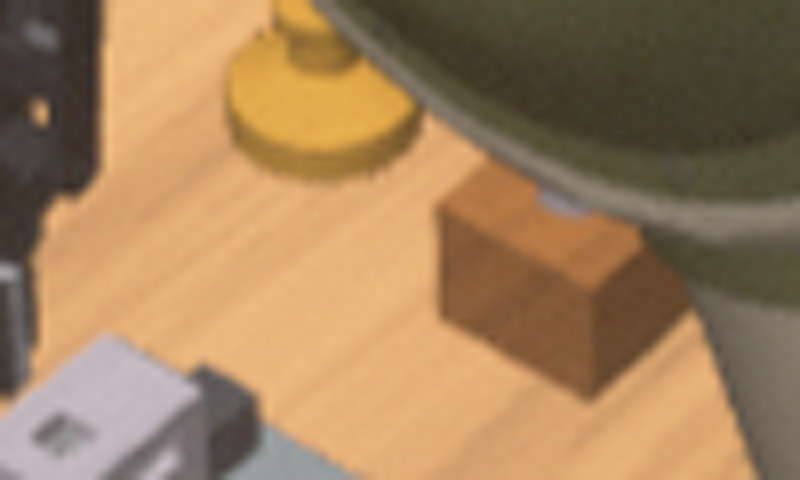

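The fork hole at (63,432) matches its projection to within 1 px, and the block's edge agrees with the pin being at y of about -0.138. Going for the pin.

arm_command:
  rows: "0.3 -3.3 -35 1.5 0 0 0; 0.3 -3.3 -35 1.5 0 0 0; 0.3 -3.3 -35 1.5 0 0 0; 0.3 -3.3 -35 1.5 0 0 0; 0.3 -3.3 -35 1.5 0 0 0"

```text
time_s: 32.55
position: [0.5565, -0.0348, 0.1847]
tool_rot: [[-0.999, -0.048, -0.003], [-0.048, 0.999, 0.001], [0.003, 0.001, -1.0]]
ft_force: [0.7, -0.1, 0.1]
grip_width: 0.0598
```

arm_command:
  rows: "0.3 -3.3 -35 1.5 0 0 0; 0.3 -3.3 -35 1.5 0 0 0; 0.3 -3.3 -35 1.5 0 0 0; 0.3 0 0 0 0 0 0; 0.3 0 0 0 0 0 0"

```text
time_s: 32.97
position: [0.5714, -0.1391, 0.1799]
tool_rot: [[-0.999, -0.045, -0.003], [-0.045, 0.999, 0.001], [0.003, 0.002, -1.0]]
ft_force: [-0.1, 0.3, 0.1]
grip_width: 0.0597
```

arm_command:
  rows: "0.3 0 0 0 0 0 0; 0.3 0 0 0 0 0 0; 0.3 0 0 0 0 0 0"

```text
time_s: 33.22
position: [0.5718, -0.1364, 0.1816]
tool_rot: [[-0.999, -0.049, -0.0], [-0.049, 0.999, 0.0], [0.0, 0.0, -1.0]]
ft_force: [-0.6, 0.4, -0.4]
grip_width: 0.0598
```

Run:
```python
from h import *
st()
plan([(.571,-.138,.11,92.75),(.571,-.138,.068,92.75)],g=.3)
```

```text
t 33.22 p [ 0.5718 -0.1364  0.1816] yang 92.82 F [-0.6  0.4 -0.4] w 0.0598 q [ -25.   29.   74.    0.   77. -118.]
0.3 0.4 -0.8 35.8 0.01 -0.01 0.03; 0.3 0.5 -0.8 35.8 0.01 -0.01 0.03; 0.3 0 -0 21 -0 -0 0; 0.3 0 -0 21 -0 -0 0
```

arm_command:
  rows: "0.3 0.8 -1.6 35 0 0 0; 0.3 0 0 35 0 0 0; 0.3 0 0 21 0 0 0; 0.3 0 0 13 0 0 0; 0.3 0 0 9 0 0 0"

```text
time_s: 33.63
position: [0.5707, -0.1381, 0.0671]
tool_rot: [[-0.999, -0.049, -0.002], [-0.049, 0.999, 0.001], [0.002, 0.001, -1.0]]
ft_force: [-0.8, -0.0, 0.3]
grip_width: 0.0597
```

arm_command:
  rows: "0.3 0 0 0 0 0 0; 0.3 0 0 0 0 0 0; 0.3 0 0 0 0 0 0"

```text
time_s: 33.88
position: [0.5718, -0.1393, 0.0699]
tool_rot: [[-0.999, -0.048, 0.002], [-0.048, 0.999, -0.001], [-0.002, -0.001, -1.0]]
ft_force: [0.0, 0.5, 0.8]
grip_width: 0.0599
```

arm_command:
  rows: "0.5 0 0 0 0 0 0; 0.7 0 0 0 0 0 0; 0.9 0 0 0 0 0 0; 1 0 0 0 0 0 0; 1 0 0 0 0 0 0"
  squeeze: 60

```text
time_s: 34.3
position: [0.5714, -0.1393, 0.0695]
tool_rot: [[-0.999, -0.048, 0.001], [-0.048, 0.999, -0.0], [-0.001, -0.0, -1.0]]
ft_force: [-0.6, 1.1, 5.3]
grip_width: 0.0192
```

arm_command:
  rows: "1 0 0 0 0 0 0; 1 0 0 0 0 0 0; 1 0 0 0 0 0 0; 1 0 0 0 0 0 0"

```text
time_s: 34.63
position: [0.5714, -0.1393, 0.0695]
tool_rot: [[-0.999, -0.048, 0.001], [-0.048, 0.999, -0.0], [-0.001, -0.0, -1.0]]
ft_force: [-1.0, 0.8, 6.2]
grip_width: 0.0194
```

arm_command:
  rows: "1 0 0 -10 0 0 0; 1 0 0 -20 0 0 0; 1 0 0 -30 0 0 0; 1 0 0 -25 0 0 0; 1 0 0 -10 0 0 0"

```text
time_s: 35.05
position: [0.5722, -0.1398, 0.1677]
tool_rot: [[-0.999, -0.048, 0.005], [-0.048, 0.999, -0.002], [-0.005, -0.003, -1.0]]
ft_force: [0.4, -0.2, -1.7]
grip_width: 0.0199
```

arm_command:
  rows: "1 0 0 0 0 0 0; 1 0 0 0 0 0 0; 1 0 0 0 0 0 0"

```text
time_s: 35.3
position: [0.5705, -0.139, 0.162]
tool_rot: [[-0.999, -0.047, -0.003], [-0.047, 0.999, 0.001], [0.003, 0.001, -1.0]]
ft_force: [-0.2, 0.8, -0.4]
grip_width: 0.0194
```

Run:
```python
from h import *
st()
plan([(.5862,.0435,.165,92.75)],g=1,step=25)
```

```text
t 35.3 p [ 0.5705 -0.139   0.162 ] yang 92.72 F [-0.2  0.8 -0.4] w 0.0194 q [ -25.   30.   76.    0.   74. -118.]
1 -3 22.7 -0.3 0.01 -0.02 -0; 1 -3.1 22.7 -0.4 0.01 -0.02 -0; 1 -3 22.7 -0.3 0.01 -0.02 -0; 1 -3.1 22.7 -0.4 0.01 -0.02 -0; 1 -3 22.7 -0.4 0.01 -0.02 -0
1 -3 22.7 -0.3 0.01 -0.02 -0; 1 -3.1 22.7 -0.4 0.01 -0.02 -0; 1 -3 22.7 -0.4 0.01 -0.02 -0
```

arm_command:
  rows: "1 -3 22.7 0 0 0 0; 1 -3 22.7 0 0 0 0; 1 -3 22.7 0 0 0 0; 1 -3 22.7 0 0 0 0; 1 -3 22.7 0 0 0 0"

```text
time_s: 35.72
position: [0.5802, -0.0241, 0.1619]
tool_rot: [[-0.999, -0.047, -0.003], [-0.047, 0.999, 0.001], [0.003, 0.001, -1.0]]
ft_force: [0.3, 0.6, -1.7]
grip_width: 0.0196
```

arm_command:
  rows: "1 -3 22.7 0 0 0 0; 1 -3 22.7 0 0 0 0; 1 -3 22.7 0 0 0 0; 1 0 0 0 0 0 0; 1 0 0 0 0 0 0"

```text
time_s: 36.13
position: [0.586, 0.0441, 0.1622]
tool_rot: [[-0.999, -0.049, -0.003], [-0.049, 0.999, 0.0], [0.003, 0.0, -1.0]]
ft_force: [-0.2, -0.5, -0.6]
grip_width: 0.0193
```

arm_command:
  rows: "1 0 0 0 0 0 0; 1 0 0 0 0 0 0; 1 0 0 0 0 0 0; 1 0 0 0 0 0 0; 1 0 0 0 0 0 0"

```text
time_s: 36.55
position: [0.5866, 0.0427, 0.1637]
tool_rot: [[-0.999, -0.047, -0.0], [-0.047, 0.999, 0.0], [0.0, 0.0, -1.0]]
ft_force: [-0.5, -0.4, -0.8]
grip_width: 0.0196
```

Run:
```python
from h import *
st()
p=readout.observe()["position"]
print(proj("side",[p+[0,0,-.0665],p+[0,0,-.0245],[.5862,.0435,.078]]))
a=eyes.get_image("side")[190:265,175:275,::-1];cv2.imwrite("pics/p9.png",cv2.resize(a,(800,600),interpolation=cv2.INTER_CUBIC))
```

```text
t 36.55 p [0.5866 0.0427 0.1637] yang 92.68 F [-0.5 -0.4 -0.8] w 0.0196 q [  -7.   30.   76.   -0.   75. -100.]
[[221.2133819  231.20729446]
 [219.61584782 215.94109208]
 [221.74887306 238.20811598]]
```

View pics/p9.png

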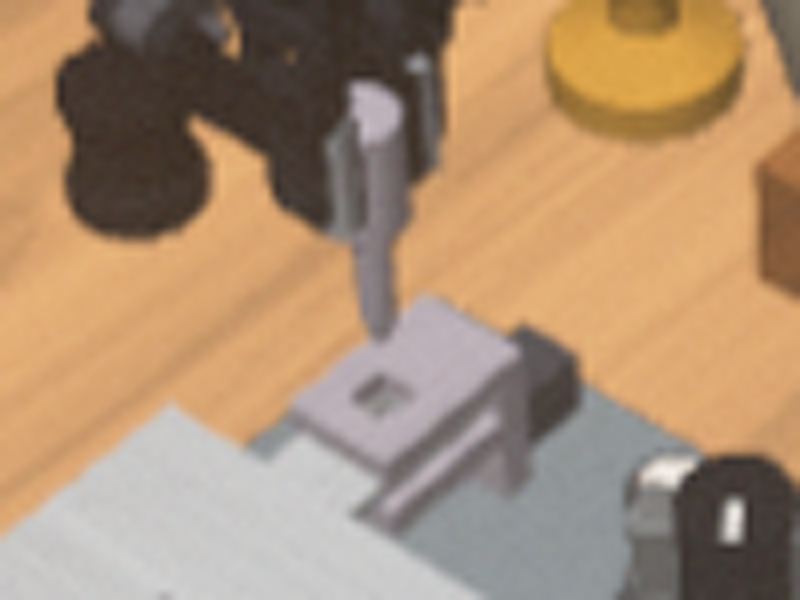

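The side view shows the pin upright with its tip at (380,338), over the hole at (381,396), to within 1 mm. Applying a small correction, then lowering in steps.

arm_command:
  rows: "1 0.4 0.8 8 0 0 0; 1 0 0 8 0 0 0; 1 0 0 6 0 0 0; 1 0 0 4 0 0 0; 1 0 0 0 0 0 0"

```text
time_s: 37.02
position: [0.5856, 0.0441, 0.1364]
tool_rot: [[-0.999, -0.048, -0.002], [-0.048, 0.999, 0.0], [0.002, 0.0, -1.0]]
ft_force: [-0.3, -1.0, -1.3]
grip_width: 0.0198
```

arm_command:
  rows: "1 0 0 0 0 0 0; 1 0 0 3 0 0 0; 1 0 0 3 0 0 0; 1 0 0 0 0 0 0"

```text
time_s: 37.35
position: [0.5859, 0.044, 0.1312]
tool_rot: [[-0.999, -0.048, -0.001], [-0.048, 0.999, 0.0], [0.001, 0.0, -1.0]]
ft_force: [0.8, 0.7, -1.7]
grip_width: 0.0194
```

arm_command:
  rows: "1 0 0 4 0 0 0; 1 0 0 4 0 0 0; 1 0 0 4 0 0 0; 1 0 0 0 0 0 0; 1 0 0 0 0 0 0"

```text
time_s: 37.77
position: [0.586, 0.044, 0.1194]
tool_rot: [[-0.999, -0.048, -0.001], [-0.048, 0.999, 0.0], [0.001, 0.0, -1.0]]
ft_force: [-0.4, -0.4, -0.1]
grip_width: 0.0192
```

arm_command:
  rows: "1 0 0 4 0 0 0; 1 0 0 4 0 0 0; 1 0 0 4 0 0 0; 1 0 0 0 0 0 0; 1 0 0 0 0 0 0"

```text
time_s: 38.18
position: [0.586, 0.044, 0.1074]
tool_rot: [[-0.999, -0.048, -0.001], [-0.048, 0.999, 0.0], [0.001, 0.0, -1.0]]
ft_force: [-0.5, -0.2, -0.3]
grip_width: 0.0194
```

arm_command:
  rows: "1 0 0 3 0 0 0; 1 0 0 2 0 0 0; 1 0 0 1.5 0 0 0; 1 0 0 0 0 0 0; 1 0 0 0 0 0 0"

```text
time_s: 38.6
position: [0.5862, 0.044, 0.1024]
tool_rot: [[-0.999, -0.048, 0.001], [-0.048, 0.999, -0.0], [-0.001, -0.0, -1.0]]
ft_force: [-2.7, -0.6, 9.7]
grip_width: 0.0193
```

The head made contact at z 0.1024, as predicted. Releasing, then going back to the knob.

arm_command:
  rows: "0.7 0 0 0 0 0 0; 0.4 0 0 0 0 0 0; 0.3 0 0 0 0 0 0; 0.3 0 0 0 0 0 0; 0.3 0 0 -20 0 0 0"

```text
time_s: 39.02
position: [0.5845, 0.0441, 0.1181]
tool_rot: [[-0.999, -0.047, -0.007], [-0.047, 0.999, 0.001], [0.007, 0.001, -1.0]]
ft_force: [0.1, -0.6, -0.1]
grip_width: 0.06
```

arm_command:
  rows: "0.3 0 0 -40 0 0 0; 0 0 0 -30 0 0 0; 0 0 0 0 0 0 0; 0 0 0 0 0 0 0"

```text
time_s: 39.35
position: [0.5866, 0.044, 0.1925]
tool_rot: [[-0.999, -0.048, 0.003], [-0.048, 0.999, -0.0], [-0.003, -0.001, -1.0]]
ft_force: [-0.5, 0.3, -1.0]
grip_width: 0.0855
```

Run:
```python
from h import *
st()
plan([(.4927,.0135,.17,38.2)])
crop("side",165,180,305,285,5,"p10.png")
```

```text
t 39.35 p [0.5866 0.044  0.1925] yang 92.73 F [-0.5  0.3 -1. ] w 0.0855 q [  -7.   28.   73.    0.   78. -100.]
0 11.9 -3.2 2.8 0.01 0.02 6.82; 0 11.5 -4.7 2.8 0.01 0.02 6.82; 0 10.8 -5.9 2.8 0.01 0.02 6.82; 0 10 -7.2 2.7 0.01 0.02 6.82; 0 9.1 -8.4 2.8 0.01 0.02 6.82
0 8 -9.3 2.8 0.01 0.02 6.82; 0 6.9 -10.3 2.8 0.01 0.02 6.82; 0 5.6 -11 2.9 0.01 0.02 6.82
```

View pics/p10.png

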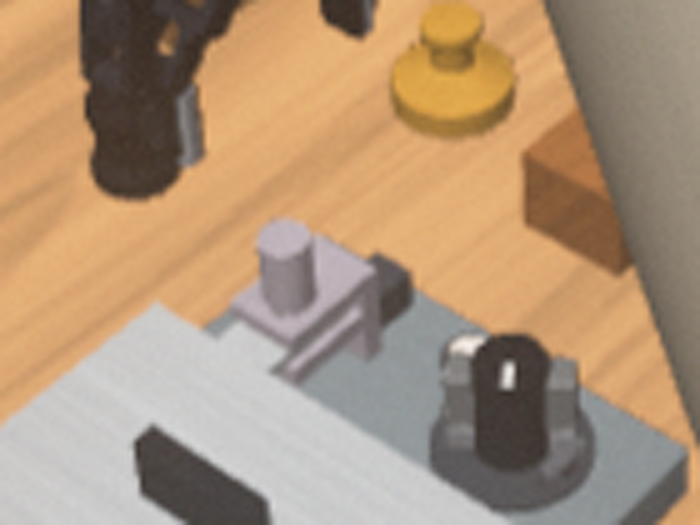

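The head sits flat on the fork at (285,265), hatch shut and knob still at open. Now the knob.

arm_command:
  rows: "0 11.9 -3.2 2.8 0 0 6.82; 0 11.5 -4.7 2.8 0 0 6.82; 0 10.8 -5.9 2.8 0 0 6.82; 0 10 -7.2 2.7 0 0 6.82; 0 9.1 -8.4 2.8 0 0 6.82"

```text
time_s: 39.82
position: [0.5261, 0.0249, 0.1754]
tool_rot: [[-0.851, 0.526, -0.003], [0.526, 0.851, 0.001], [0.003, -0.001, -1.0]]
ft_force: [0.8, -1.0, 0.4]
grip_width: 0.0855
```

arm_command:
  rows: "0 8 -9.3 2.8 0 0 6.82; 0 6.9 -10.3 2.8 0 0 6.82; 0 5.6 -11 2.9 0 0 6.82; 0 0 0 0 0 0 0; 0 0 0 0 0 0 0"

```text
time_s: 40.23
position: [0.4917, 0.0136, 0.1679]
tool_rot: [[-0.62, 0.785, -0.002], [0.785, 0.62, 0.001], [0.002, -0.001, -1.0]]
ft_force: [-0.1, 0.1, 0.7]
grip_width: 0.085
```

arm_command:
  rows: "0 0 0 0 0 0 0; 0 0 0 0 0 0 0"

```text
time_s: 40.4
position: [0.4927, 0.0137, 0.1685]
tool_rot: [[-0.62, 0.785, -0.0], [0.785, 0.62, 0.0], [0.0, -0.0, -1.0]]
ft_force: [0.4, -0.3, -0.9]
grip_width: 0.0857
```

Run:
```python
from h import *
st()
plan([(.4927,.0135,.068,38.2)])
```

```text
t 40.4 p [0.4927 0.0137 0.1685] yang 38.3 F [ 0.4 -0.3 -0.9] w 0.0857 q [-12.  21.  91.   0.  69. -51.]
0 -0.1 -0 33.5 -0 -0 0.03; 0 -0 -0 33.5 -0 -0 0.03; 0 -0.1 -0.1 33.5 -0 -0 0.03
```

arm_command:
  rows: "0 0 0 35 0 0 0; 0 0 0 30 0 0 0; 0 0 0 20 0 0 0; 0 0 0 15 0 0 0; 0 0 0 0 0 0 0"
  squeeze: 40

```text
time_s: 40.82
position: [0.4912, 0.0139, 0.0662]
tool_rot: [[-0.619, 0.785, -0.005], [0.785, 0.619, 0.001], [0.004, -0.003, -1.0]]
ft_force: [-1.1, -0.2, 0.4]
grip_width: 0.0853
```

arm_command:
  rows: "0.3 0 0 0 0 0 0; 0.5 0 0 0 0 0 0; 0.7 0 0 0 0 0 0; 1 0 0 0 0 0 0; 1 0 0 0 0 0 0"

```text
time_s: 41.23
position: [0.4929, 0.0133, 0.071]
tool_rot: [[-0.618, 0.786, 0.003], [0.786, 0.618, -0.001], [-0.003, 0.002, -1.0]]
ft_force: [-4.0, -1.7, 14.3]
grip_width: 0.0383
```

arm_command:
  rows: "1 0 0 0 0 0 0; 1 0 0 0 0 0 0; 1 0 0 0 0 0 0; 1 0 0 -2 0 0 0; 1 0 0 0 0 0 0"

```text
time_s: 41.65
position: [0.4928, 0.0133, 0.0715]
tool_rot: [[-0.618, 0.786, 0.002], [0.786, 0.618, -0.001], [-0.002, 0.001, -1.0]]
ft_force: [0.5, -1.4, 2.1]
grip_width: 0.0375
```

arm_command:
  rows: "1 0 0 0 0 0 3; 1 0 0 0 0 0 5; 1 0 0 0 0 0 6; 1 0 0 0 0 0 6; 1 0 0 0 0 0 6"

```text
time_s: 42.07
position: [0.4923, 0.0131, 0.0715]
tool_rot: [[-0.207, 0.978, 0.001], [0.978, 0.207, -0.001], [-0.001, 0.0, -1.0]]
ft_force: [-2.6, -3.8, 4.6]
grip_width: 0.0373
```

arm_command:
  rows: "1 0 0 0 0 0 6; 1 0 0 0 0 0 6; 1 0 0 0 0 0 6; 1 0 0 0 0 0 6; 1 0 0 0 0 0 6"

```text
time_s: 42.48
position: [0.4917, 0.0131, 0.0715]
tool_rot: [[0.31, 0.951, -0.001], [0.951, -0.31, -0.001], [-0.001, -0.001, -1.0]]
ft_force: [-5.3, -3.8, 5.9]
grip_width: 0.0371
```

arm_command:
  rows: "1 0 0 0 0 0 6; 1 0 0 0 0 0 5; 1 0 0 0 0 0 3.5; 1 0 0 0 0 0 0; 1 0 0 0 0 0 0"

```text
time_s: 42.9
position: [0.4913, 0.0132, 0.0715]
tool_rot: [[0.533, 0.846, -0.002], [0.846, -0.533, -0.001], [-0.002, -0.001, -1.0]]
ft_force: [-5.7, -3.4, 5.9]
grip_width: 0.0378
```

Run:
```python
from h import *
st();print(readout.observe()["wrist_torque"])
```

```text
t 42.9 p [0.4913 0.0132 0.0715] yang -32.23 F [-5.7 -3.4  5.9] w 0.0378 q [-12.  28.  98.  -0.  54.  20.]
[-0.62016304  0.9053357   0.46020383]
```

arm_command:
  rows: "0.4 0 0 0 0 0 0; 0.2 0 0 0 0 0 0; 0 0 0 0 0 0 0; 0 0 0 0 0 0 0; 0 0 0 0 0 0 0"

```text
time_s: 43.32
position: [0.4925, 0.0136, 0.0711]
tool_rot: [[0.535, 0.845, 0.001], [0.845, -0.535, -0.0], [0.0, 0.001, -1.0]]
ft_force: [0.5, 0.0, -0.4]
grip_width: 0.0854
```

arm_command:
  rows: "0 0 0 -20 0 0 0; 0 0 0 -40 0 0 0; 0 0 0 -40 0 0 0; 0 0 0 -40 0 0 0; 0 0 0 0 0 0 0"

```text
time_s: 43.73
position: [0.4948, 0.0132, 0.2181]
tool_rot: [[0.535, 0.845, 0.013], [0.845, -0.535, -0.003], [0.005, 0.013, -1.0]]
ft_force: [0.8, 0.1, 0.0]
grip_width: 0.0852
```

arm_command:
  rows: "0 -40 0 0 0 0 0; 0 -40 0 0 0 0 0; 0 -40 0 0 0 0 0; 0 -40 0 0 0 0 0; 0 0 0 0 0 0 0"

```text
time_s: 44.15
position: [0.4042, -0.1261, 0.2109]
tool_rot: [[0.54, 0.842, -0.0], [0.842, -0.54, -0.002], [-0.001, 0.001, -1.0]]
ft_force: [1.5, 0.3, 0.2]
grip_width: 0.0855
```

Run:
```python
from h import *
st()
a=eyes.get_image("top")[165:270,170:310,::-1];b=eyes.get_image("side")[180:285,165:305,::-1]
cv2.imwrite("pics/f11.png",cv2.resize(np.hstack([a,b]),(800,300),interpolation=cv2.INTER_CUBIC))
```

```text
t 44.15 p [ 0.4042 -0.1261  0.2109] yang -32.69 F [1.5 0.3 0.2] w 0.0855 q [-33.  11.  97.  -0.  72.  -1.]
```

View pics/f11.png

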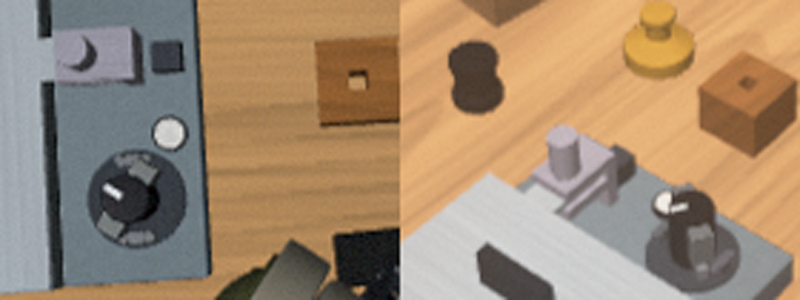

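Run:
```python
from h import *
o=cv2.imread("pics/c1.png");crop("top",100,150,300,285,4,"c12.png");n=cv2.imread("pics/c12.png")
d=cv2.absdiff(o,n).max(2)
print("knob diff mean/max",d[260:420,390:550].mean(),d[260:420,390:550].max(),"hatch",d[60:460,60:330].mean(),"bg",d[300:380,600:720].mean())
k=cv2.imread("pics/k1.png");crop("side",215,215,315,290,8,"k12.png");m=cv2.imread("pics/k12.png");e=cv2.absdiff(k,m).max(2)
print("side knob",e[250:540,280:560].mean(),e[250:540,280:560].max(),"bg",e[200:300,560:800].mean())
st()
```

```text
knob diff mean/max 4.119140625 25 hatch 4.446314814814815 bg 4.2508333333333335
side knob 9.345775862068965 20 bg 13.676416666666666
t 44.35 p [ 0.407  -0.1211  0.2108] yang -32.31 F [-0.7  0.2  0.6] w 0.0854 q [-33.  11.  96.   0.  72.  -0.]
```

The knob, tabs and hatch are back to their initial appearance to within image noise, and the arm is clear of everything. Handing in.

```bash
python3 -c "
from rig import env
print(env.close_job())"
```

```text
the job is handed in; nothing more can be done
None
```

The job is done and handed in at about 44 s of the 208 s allowed; the hand-in gives no verdict.

- **Knob and hatch:** I pinched both tabs, turned the knob to open and slid the hatch about 199 mm open.
- **Tins:** I stood all three tins found on the desk in a row along the well's centre line. The picture taken before closing shows all three upright. They could not be seen once the hatch was shut.
- **Closing:** The hatch went back to the same handle position it had when first shut. The pin met no resistance going in until its head touched the fork, within 0.1 mm of the predicted height. I then turned the knob back to its stop.

**Last checks:** In the final pictures the hatch is shut and the head sits flat on the fork. The knob, tabs and hatch differ from the first pictures by no more than image noise. The gripper was open and away from everything.

**Disagreements:**
- The gripper read about 2.5 mm narrow on the pin head and on the pressed tabs.
- The tool rode up 2–3 mm as the fingers closed. I allowed for this when setting the heights.
- I did not re-measure the bystanders' positions at the end; none looked disturbed in the pictures, and no unexpected forces showed.

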